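# Load a humid slide-tray stack, mist it and cover it

## Robot

A 7-joint arm with a two-finger parallel gripper is mounted at the origin on the work surface. World frame = base frame: x ahead of the robot, y to its left, z up, the work surface at z = 0. Lengths are in m, angles in degrees, forces in N, time in s.
With the tool pointing down it reaches from about 0.4 to 0.85 m from the base axis. Payload 4.5 kg.
Tool frame: the origin (TCP) lies midway between the tips of the shut fingers; the grasp point (between the pads) lies 19 mm behind it; z points along the fingers, x is the direction in which the jaws open and shut, and the axes are right-handed (so a half turn about z gives the same grasp; the last joint's range is limited). The gripper opens to 85 mm and grips with 20 to 120 N. Pads are 22 mm wide; open, the fingers measure 114 mm over their backs; the gripper's body (76 mm by 85 mm) begins 54 mm behind the grasp point. The pads swing forward as they close: fully open they stand 13 mm farther back than shut.
Start: joints at [-71.287, 39.483, -11.15, 89.685, 9.013, 51.709, -12.324], TCP at [0.18, 0.598, 0.203] pointing down, gripper open.
Joint ranges: [-172.22, 172.22], [-26.19, 119.32], [-84.43, 86.54], [7.71, 146.69], [-57.33, 237.33], [2.42, 119.75], [-152.13, 152.13]. Speed limits (degrees/s): [147.25, 147.25, 180, 180, 180, 180, 180].

## Interface

Orientations are given as [roll, pitch, yaw] about the fixed x, y, z axes, in that order (R = Rz(yaw) Ry(pitch) Rx(roll)).
In Python, from plant import arm gives the robot as it stands.
- The arm moves only by the tool apply_moves, never from a script. Its argument "increments" is a list of rows, each an object with "slide": the shift along the world's x, y, z in mm, a list of three; "turn": the turn, a rotation vector about the world's x, y, z in degrees, a list of three. A call has exactly 8 rows; each row is the pose to reach, as a shift and turn from the pose measured when the call began; what a row does not reach only later rows make up. A row lasts 1/12 s, in which the tool goes at most 41.7 mm and 7.16 degrees, less where a joint would pass 70% of its speed; a pose out of reach is approached as far as the arm can. A call with a gripper value outside its range is refused whole. "gripper" is the opening, from 0 (shut) to 1 (fully open), set as the call begins (left out, the last holds). The fingers move at their own pace and stop on an object; "force" is the grip in N (left out, the last holds). Time passes only in rows, so rows that repeat a pose let the fingers close, or fill a call up. It gives the time, the measured TCP pose, the force and the opening at its end, in the units of the state.
- arm.observe(): the state, without advancing time (a new reading comes with each control period).
- arm.get_image(name): name is "scene" or "top" or "wrist"; returns a dict with "frame" (384x512x3 uint8, red, green, blue), "fx", "fy", "cx", "cy" (pixels), "R" (3x3) and "t" (3): a world point X has camera coordinates R X + t; the wrist camera has in their place "hand_eye" (4x4, takes a point from camera to tool coordinates, whose origin is the TCP and whose axes are the tool frame's). Camera axes: x right, y down, z forward; pixel columns grow to the right and rows downward; lengths in m; the calibration is good to about 2 mm. The wrist camera is an equidistant fisheye: a pixel r from the principal point sees the ray r / f radians off the axis. A picture is of the moment at which its call begins: read the wrist's pose just before it. There is no depth.
- arm.sign_off(): hands the job in, once; it reports no verdict.
Trained networks look in a picture, given as the dict that the camera call returned (one of the last four; its "shot" number tells which), for a name from the list of things; names that differ only in an ending like _2 or _b are one class to them, and where a whole thing is asked for, a point or a joint stands for the part that bears it (a point fixed in the world has none). Each returns a list of dicts, best first, with "p" (0 to 1); they miss things now and then, are a little off and sometimes report something else, mostly with a low value. They report only what shows in the picture. A call takes as long as a camera call. They do not tell look-alikes from the thing itself.
- arm.find_in(picture, name): "box" ([left, top, right, bottom] in pixels, round what is visible of it).
- arm.trace(picture, name): "pixels" (384x512 bool, what is visible of it) and "box" ([left, top, right, bottom] in pixels, round what is visible of it).
- arm.spot_point(picture, name): "point" ([column, row] in pixels: a listed point, or the origin of a listed thing).
The state is a dict: "clock": time; "joint_positions": joint angles; "dq": joint speeds; "effort": joint torques, N m; "ee_pos": TCP position; "orientation": TCP orientation; "contact_force": force on the tool from outside, world axes, zero at the start; "torque": the same for the moment, N m; "grip_width": finger opening in m.
Only numpy, scipy, OpenCV 4.12 (cv2) and the standard library are available. Lean on these libraries where they do the work, as an engineer would, in place of code of your own. Each camera call takes 0.05 s, during which the arm holds its last target. There are 200 camera calls.

## Task

Get the slide trays ready for incubation: lift the cover off the dock and put it aside on the bench, then stack every slide tray on the dock, keeping them level, with all corner pins fully home in the sockets below. When all the trays are stacked, press the humidifier canister's pump cap fully down for a moment and let it come back up, and only then put the cover on top of the stack with its pins fully home. Leave the jar, slide box and beaker alone.

Things in the scene. Friction and masses are not known exactly. Their poses are not given: they have to be found in the camera images.
- dock_top (a point): Centre of the top rim of the dock: a grey 140 x 60 mm frame on a 170 x 90 x 6 mm steel plate fixed to the bench; rim 18 mm above the bench. x along its length, z up. Four 12 mm square corner sockets placed as on the trays, 12 mm deep. A tray seated in it has its middle 15 mm above this point, the next one 45 mm, and so on.
- tray1_center (a point): One of up to four identical white slide trays (some may be absent) holding two glass slides. Point: middle of its box part, 25 mm above its pin tips; x along its length, z up. Box part 140 mm long (x), 60 mm wide (y), 30 mm high, flat outer sides that can be gripped across the 60 mm. 110 to 230 g. Standing on the bench on its pins, the point is 25 mm up.
- tray2_center (a point): Another such tray. Pins of every tray: four, round, 8 mm thick, domed tips, 10 mm long under the box part, centred 61 mm (x) and 21 mm (y) either way from the middle. Straight above each pin the tray's top has a 12 mm square socket, open upward, 27 mm deep.
- tray3_center (a point): Another such tray. Stacked, the pins are in the sockets below and the underside of the box part lies on the rim below, so each tray adds 30 mm. Half a turn makes no difference.
- tray4_center (a point): Another such tray, the same in every way.
- cover_grip (a point): Cover: grey plate 140 x 60 x 6 mm with pins as the trays' and an upright fin on top (70 mm in x, 14 mm thick in y, 34 mm high). Point: on the fin's mid-plane, 10 mm below its top, 24 mm above the plate's top, 40 mm above the pin tips. x along length, z up. Starts seated in the empty dock (30 mm above dock_top); on n trays it is 30 + 30 n mm above dock_top. 160 g.
- pump_top (a point): Centre of the top of the round sprung pump cap (40 mm across) on the humidifier canister, a white cylinder 68 mm across fixed to the bench on a 90 mm foot; at rest 142 mm above the bench. A short spout points sideways from the cap. z up.
- pump (a joint): Travel of the pump cap in m: 0 up (at rest), 0.012 fully down. Spring: about 2 N to start moving, 8 N fully down; it comes back up by itself when let go.
- jar_center (a point): Bystander: lidded amber stain jar, 60 mm across, 85 mm high, loose among the trays; this point is half-way up.
- slidebox_center (a point): Bystander: closed blue slide box, 100 x 170 x 34 mm, loose at the left of the work; its centre.
- beaker_center (a point): Bystander: glass beaker, 80 mm across, 100 mm high, loose at the right of the work; its centre.
Things that resemble listed ones, but are neither listed nor needed, are in the scene too. Leave any purple, red or turquoise look-alike of the part that bears tray4_center alone.

How it is judged:
By the outcome, as a careful person would: the job done as asked, in the order asked, and still so for the second after the job is handed in, with the robot touching nothing.
Of tray1, tray2, tray3, tray4 only 2 to 4 are there at a start; the rules pass over those that are not, and their reading is None.
At some moment in a run one of tray1, tray2, tray3, tray4 may be knocked a few centimetres aside while the robot is not near it.
It also fails if it takes over 210 s, if anything falls off the work surface, if the arm or the gripper's body presses on something with over 40 N, if the wrist force passes 120 N, or if a joint passes its speed limit or range.

## Working session

There is one attempt and no reset: what is moved stays moved. The work goes in short steps, Python scripts to look and compute and a tool call to move; the robot and the scene stay as the last step left them, time stands still between calls to the robot, and variables do not carry over. Pictures are saved under pics/ and viewed, about 12 in all and at most 16, crops included, and the job is handed in when it is done.

Besides the shell and the picture viewer there is one more tool, called after "Emit:" in YAML: its name, and indented under it one key for each argument. apply_moves: Moves the arm, as the interface text tells. Its arguments: {"type":"object","properties":{"increments":{"type":"array"},"gripper":{"type":"number"},"force":{"type":"number"}},"required":["increments"]}

```bash
ls; mkdir -p pics
cat > h.py <<'E'
import numpy as np, cv2
from plant import arm
from scipy.spatial.transform import Rotation as Rot
def shot(cam):
    s=arm.observe(); return arm.get_image(cam),s
def save(p,name,crop=None,scale=1):
    f=p["frame"][:,:,::-1]
    if crop: f=f[crop[1]:crop[3],crop[0]:crop[2]]
    cv2.imwrite("pics/"+name,cv2.resize(f,None,fx=scale,fy=scale,interpolation=cv2.INTER_CUBIC))
def ray(p,uv,s=None):
    u=(np.array(uv,float)-[p["cx"],p["cy"]])/[p["fx"],p["fy"]]
    if "hand_eye" in p:
        r=np.hypot(*u); d=np.r_[u/r*np.sin(r) if r>0 else u,np.cos(r)]
        H=np.array(p["hand_eye"]); R=Rot.from_euler('xyz',s["orientation"],degrees=True).as_matrix()
        return R@H[:3,3]+s["ee_pos"],R@H[:3,:3]@d
    R=np.array(p["R"]);return -R.T@np.array(p["t"]),R.T@np.r_[u,1]
def at_z(p,uv,z,s=None):
    o,d=ray(p,uv,s); return o+d*(z-o[2])/d[2]
def proj(p,X,s=None):
    X=np.array(X,float)
    if "hand_eye" in p:
        H=np.array(p["hand_eye"]); R=Rot.from_euler('xyz',s["orientation"],degrees=True).as_matrix()
        c=H[:3,:3].T@(R.T@(X-s["ee_pos"])-H[:3,3]); th=np.arctan2(np.hypot(c[0],c[1]),c[2]); k=th/max(np.hypot(c[0],c[1]),1e-9)
        return np.array([p["cx"]+p["fx"]*k*c[0],p["cy"]+p["fy"]*k*c[1]])
    c=np.array(p["R"])@X+p["t"]; return np.array([p["cx"]+p["fx"]*c[0]/c[2],p["cy"]+p["fy"]*c[1]/c[2]])
E
python3 - <<'E'
from h import *
print(arm.observe())
for c in("top","scene"):
    p,s=shot(c); save(p,c+"0.png",scale=1.5)
    print(c,p["fx"],-np.array(p["R"]).T@p["t"])
    for n in ("tray1_center","cover_grip","dock_top","pump_top","jar_center"):
        for d in arm.spot_point(p,n):
            print(n,round(d["p"],2),np.round(d["point"],1))
E
```

```text
pics
{'clock': 0.0, 'joint_positions': array([-71.28813888,  39.53617061, -11.14556536,  89.74521705,
         9.01572355,  51.70975241, -12.32523594]), 'dq': array([-0.05180908,  0.0790385 , -0.03348193, -0.10647409,  0.06366009,
       -0.06961026,  0.04108579]), 'effort': array([-4.93149219e-04, -5.39608705e+01, -1.26659922e+00, -1.58547252e+01,
        9.13872878e-03,  9.44906526e-03,  7.90247867e-06]), 'ee_pos': array([0.18024191, 0.59770517, 0.2025503 ]), 'orientation': array([1.79990407e+02, 1.08428525e-01, 7.32311774e+01]), 'contact_force': array([0.65533942, 0.09851652, 0.02073726]), 'torque': array([-0.03704536, -0.04661004,  0.01680177]), 'grip_width': 0.08504998135038011}
top 482.7093530847736 [0.40499989 0.04323129 1.74728872]
tray1_center 0.6 [374.  217.8]
tray1_center 0.59 [262.  167.8]
cover_grip 0.77 [207.9 164.9]
dock_top 0.96 [208.7 165.6]
pump_top 0.53 [318.7 156.3]
jar_center 0.7 [263.4 166. ]
jar_center 0.35 [201.8 209.2]
scene 352.2482266245486 [1.10372591 0.68690914 0.98435957]
tray1_center 0.94 [191.8 154.5]
cover_grip 0.79 [257.2 255.2]
cover_grip 0.44 [177.9 176.3]
dock_top 0.73 [257.7 258.2]
pump_top 0.46 [176.8 176.4]
jar_center 0.8 [217.9 217.3]
```

View pics/top0.png

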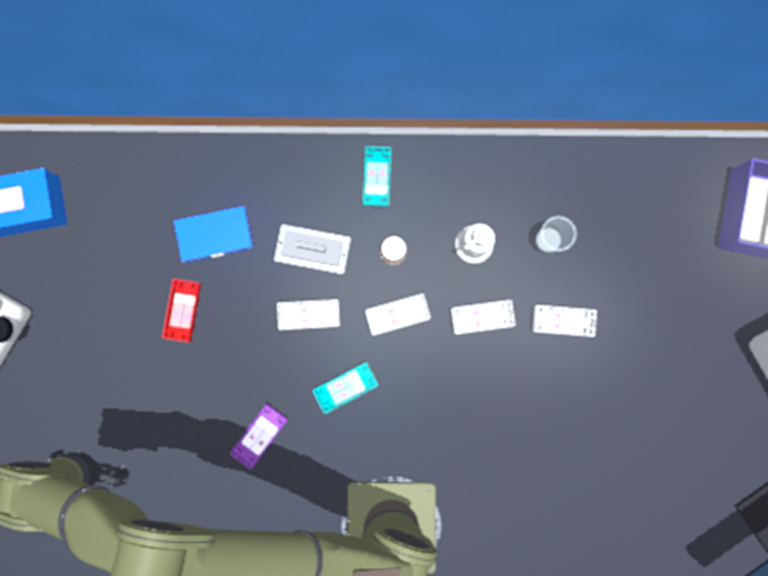

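View pics/scene0.png

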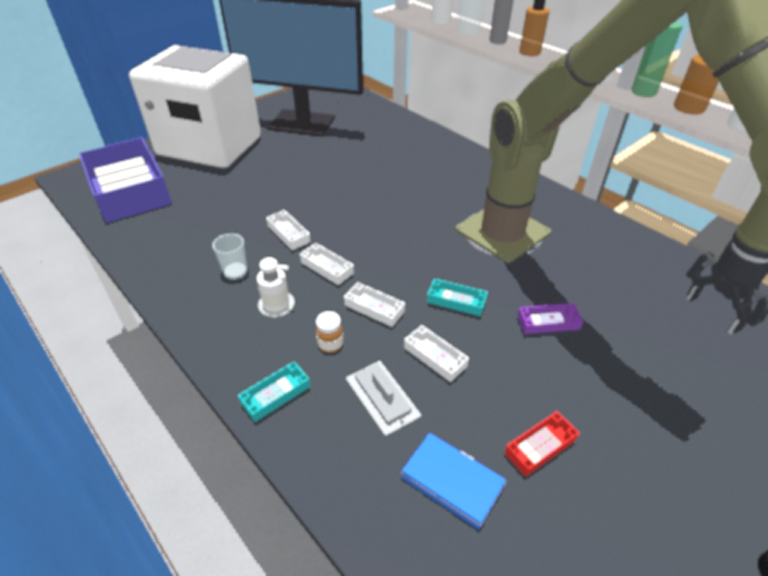

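The top view shows four white trays at (205,209), (265,209), (322,211) and (377,213). The dock with its cover is at (208,166), the jar at (262,167), the canister at (317,162), the beaker at (371,156) and the slide box at (142,156). The look-alikes for a tray are turquoise at (251,117) and (230,258), purple at (172,290) and red at (121,207), and I'll leave those alone. The white ones match the description.

Run:
```python
from h import *
p,s=shot("top"); f=p["frame"]
hsv=cv2.cvtColor(f,cv2.COLOR_RGB2HSV)
m=((hsv[:,:,2]>185)&(hsv[:,:,1]<50)).astype(np.uint8); m[:100]=0;m[280:]=0
m=cv2.morphologyEx(m,cv2.MORPH_CLOSE,np.ones((5,5)))
cs,_=cv2.findContours(m,cv2.RETR_EXTERNAL,cv2.CHAIN_APPROX_NONE)
for c in cs:
    if cv2.contourArea(c)<150: continue
    (c0,wh,a)=cv2.minAreaRect(c); b=cv2.boxPoints((c0,wh,a))
    W=np.array([at_z(p,q,0.04)[:2] for q in b]); e=[W[1]-W[0],W[2]-W[1]]; L=[np.hypot(*x) for x in e]
    v=e[int(np.argmax(L))]; print(np.round(c0,1),np.round(at_z(p,c0,0.04)[:2],4),np.round(L,3),"long-axis yaw",round(np.degrees(np.arctan2(v[1],v[0]))%180,1))
for n,z in(("cover_grip",.048),("pump_top",.142),("jar_center",.0425),("beaker_center",.05),("slidebox_center",.017)):
    for d in arm.spot_point(p,n)[:2]: print(n,round(d["p"],2),at_z(p,d["point"],z).round(3))
```

```text
[230.4 257.8] [0.3297 0.1078] [0.075 0.05 ] long-axis yaw 116.9
[376.2 213.4] [ 0.4897 -0.4072] [0.067 0.148] long-axis yaw 85.9
[321.9 210.9] [ 0.4971 -0.2146] [0.148 0.067] long-axis yaw 98.0
[205.  209.3] [0.4996 0.1995] [0.147 0.067] long-axis yaw 93.6
[  6.3 206.4] [0.5045 0.9012] [0.042 0.071] long-axis yaw 64.2
[121.4 206.5] [0.5071 0.4952] [0.074 0.047] long-axis yaw 173.0
[264.8 209.2] [ 0.5015 -0.0123] [0.147 0.066] long-axis yaw 106.4
[262. 166.] [ 0.6557 -0.0014] [0.057 0.065] long-axis yaw 0.2
[316. 162.] [ 0.6717 -0.1942] [0.093 0.094] long-axis yaw 179.7
[207.8 165.6] [0.6557 0.192 ] [0.093 0.172] long-axis yaw 79.5
[370.5 155.5] [ 0.6968 -0.3895] [0.09  0.083] long-axis yaw 90.5
[  6.6 132.4] [0.7696 0.9127] [0.057 0.055] long-axis yaw 100.2
[502.  140.5] [ 0.7551 -0.8634] [0.065 0.164] long-axis yaw 177.9
[250.5 119. ] [0.8258 0.0409] [0.047 0.073] long-axis yaw 0.4
cover_grip 0.84 [0.653 0.187 0.048]
pump_top 0.45 [ 0.681 -0.196  0.142]
jar_center 0.83 [ 0.647 -0.013  0.042]
beaker_center 0.57 [ 0.673 -0.385  0.05 ]
slidebox_center 0.85 [0.7   0.432 0.017]
```

Emit:
apply_moves:
  increments:
    - {"slide": [40, -30, 70], "turn": [0, 0, -7]}
    - {"slide": [80, -65, 70], "turn": [0, 0, -14]}
    - {"slide": [120, -95, 70], "turn": [0, 0, -21]}
    - {"slide": [150, -125, 70], "turn": [0, 0, -28]}
    - {"slide": [180, -155, 70], "turn": [0, 0, -35]}
    - {"slide": [210, -180, 70], "turn": [0, 0, -42]}
    - {"slide": [240, -205, 70], "turn": [0, 0, -49]}
    - {"slide": [270, -230, 70], "turn": [0, 0, -55]}
  gripper: 1

```text
clock: 1.57
ee_pos: [0.4181, 0.3955, 0.2735]
orientation: [-180.0, -0.0, 17.9]
contact_force: [0.3, 0.1, -0.2]
grip_width: 0.0848
```

Emit:
apply_moves:
  increments:
    - {"slide": [30, -26, -5], "turn": [0, 0, -5]}
    - {"slide": [60, -52, -10], "turn": [0, 0, -10]}
    - {"slide": [90, -78, -15], "turn": [0, 0, -15]}
    - {"slide": [120, -104, -20], "turn": [0, 0, -20]}
    - {"slide": [150, -130, -20], "turn": [0, 0, -25]}
    - {"slide": [180, -156, -20], "turn": [0, 0, -28.4]}
    - {"slide": [210, -182, -20], "turn": [0, 0, -28.4]}
    - {"slide": [235, -205, -20], "turn": [0, 0, -28.4]}

```text
clock: 2.23
ee_pos: [0.655, 0.188, 0.2535]
orientation: [180.0, -0.1, -10.6]
contact_force: [0.9, 1.2, 0.4]
grip_width: 0.0854
```

Run:
```python
from h import *
p,s=shot("wrist"); save(p,"w1.png",scale=1.5)
print(s["ee_pos"],s["orientation"],p["fx"],p["cx"],p["cy"],np.round(p["hand_eye"],3))
for n,z in(("cover_grip",.048),("dock_top",.018),("tray1_center",.025),("jar_center",.0425)):
    for d in arm.spot_point(p,n)[:4]: print(n,round(d["p"],2),np.round(d["point"],1),at_z(p,d["point"],z,s).round(4))
```

```text
[0.65502247 0.18801529 0.25347513] [ 1.79987571e+02 -9.95234810e-02 -1.05732459e+01] 297.3186396354542 255.50963508087784 190.06780459751963 [[ 1.     0.001 -0.001 -0.001]
 [-0.001  0.964  0.266 -0.068]
 [ 0.001 -0.266  0.964 -0.171]
 [ 0.     0.     0.     1.   ]]
cover_grip 0.83 [255.  155.8] [0.6556 0.1975 0.048 ]
jar_center 0.97 [276.4 284.6] [ 0.6517 -0.001   0.0425]
jar_center 0.69 [185.5 294.4] [0.5078 0.0034 0.0425]
```

View pics/w1.png

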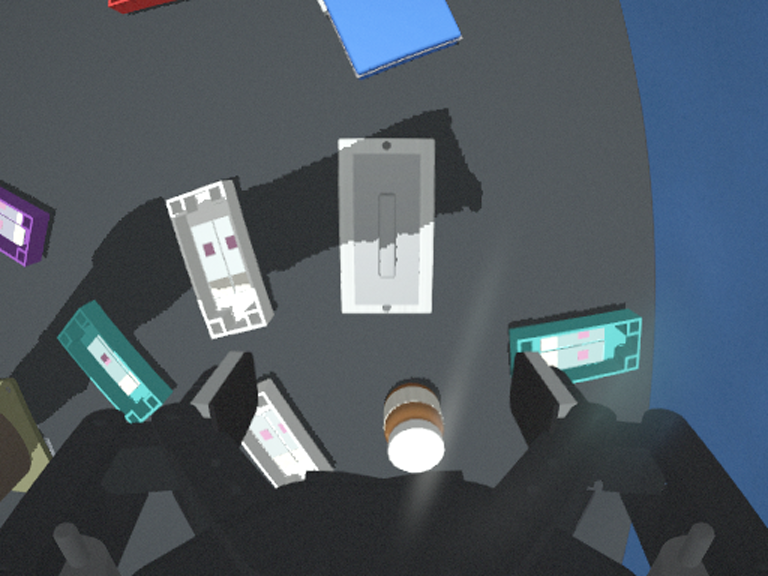

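The picture shows the cover seated in the dock with its fin at (258,157). The dock plate's holes are at (257,97) and (257,205), so it is lined up with the view. The jar is at (277,285) and tray A at (146,172).

Run:
```python
from h import *
p,s=shot("wrist")
for n,uv,z in(("h1",(386,145),.006),("h2",(386,308),.006),("f1",(387,195),.058),("f2",(387,277),.058)):
    print(n,at_z(p,np.array(uv)/1.5,z,s).round(4))
g=cv2.cvtColor(p["frame"],cv2.COLOR_RGB2GRAY)
print(g[110,218:300].tolist());print(g[170,218:300].tolist())
for d in arm.trace(p,"cover_grip")[:1]:
    c=max(cv2.findContours(d["pixels"].astype(np.uint8),0,1)[0],key=cv2.contourArea); b=cv2.boxPoints(cv2.minAreaRect(c))
    W=np.array([at_z(p,q,.024,s)[:2] for q in b]); print(d["box"],W.round(4),W.mean(0))
```

```text
h1 [0.6697 0.2765 0.006 ]
h2 [0.6414 0.1216 0.006 ]
f1 [0.6624 0.2336 0.058 ]
f2 [0.65   0.1656 0.058 ]
[49, 48, 51, 48, 48, 50, 51, 51, 54, 56, 112, 154, 159, 159, 157, 155, 155, 156, 156, 151, 137, 130, 130, 128, 129, 131, 129, 130, 128, 130, 130, 130, 132, 133, 131, 129, 131, 131, 132, 133, 132, 131, 131, 129, 127, 128, 129, 127, 128, 128, 131, 131, 127, 129, 130, 127, 129, 128, 127, 129, 128, 128, 127, 130, 128, 151, 154, 152, 151, 154, 152, 155, 156, 149, 107, 49, 50, 49, 51, 48, 51, 50]
[93, 89, 89, 87, 88, 92, 87, 91, 91, 90, 88, 223, 251, 250, 248, 247, 247, 247, 248, 248, 236, 222, 222, 222, 221, 223, 221, 221, 222, 222, 222, 221, 221, 221, 222, 222, 221, 173, 208, 220, 221, 220, 219, 220, 217, 217, 216, 192, 154, 222, 221, 221, 221, 220, 221, 221, 220, 219, 220, 220, 220, 220, 218, 221, 238, 251, 247, 247, 247, 246, 246, 246, 231, 134, 90, 90, 89, 90, 90, 90, 89, 88]
[234.8, 104.6, 279.7, 207.4] [[0.6422 0.2694]
 [0.6997 0.259 ]
 [0.6766 0.1201]
 [0.6152 0.1314]] [0.65843992 0.19500497]
```

Emit:
apply_moves:
  increments:
    - {"slide": [1, 11, -30], "turn": [0, 0, 0.2]}
    - {"slide": [1, 11, -70], "turn": [0, 0, 0.2]}
    - {"slide": [1, 11, -110], "turn": [0, 0, 0.2]}
    - {"slide": [1, 11, -145], "turn": [0, 0, 0.2]}
    - {"slide": [1, 11, -175], "turn": [0, 0, 0.2]}
    - {"slide": [1, 11, -200], "turn": [0, 0, 0.2]}
    - {"slide": [1, 11, -215], "turn": [0, 0, 0.2]}
    - {"slide": [1, 11, -221], "turn": [0, 0, 0.2]}

```text
clock: 3.25
ee_pos: [0.6499, 0.205, 0.0296]
orientation: [-180.0, 0.3, -10.0]
contact_force: [-0.0, 1.2, -0.1]
grip_width: 0.0858
```

Emit:
apply_moves:
  increments:
    - {"slide": [0, 0, 0], "turn": [0, 0, 0]}
    - {"slide": [0, 0, 0], "turn": [0, 0, 0]}
    - {"slide": [0, 0, 0], "turn": [0, 0, 0]}
    - {"slide": [0, 0, 0], "turn": [0, 0, 0]}
    - {"slide": [0, 0, 0], "turn": [0, 0, 0]}
    - {"slide": [0, 0, 0], "turn": [0, 0, 0]}
    - {"slide": [0, 0, 0], "turn": [0, 0, 0]}
    - {"slide": [0, 0, 0], "turn": [0, 0, 0]}
  gripper: 0
  force: 40

```text
clock: 3.92
ee_pos: [0.6508, 0.205, 0.0303]
orientation: [-179.9, 0.2, -10.0]
contact_force: [1.0, 0.5, 2.9]
grip_width: 0.0
```

Run:
```python
from h import *
p,s=shot("wrist"); save(p,"w2.png",scale=1.5)
print(s["ee_pos"],s["orientation"],s["grip_width"],s["contact_force"])
```

```text
[0.6507876  0.20500794 0.03028623] [-179.94752176    0.22116597  -10.00874611] 4.4997448531127085e-05 [0.95383296 0.5116782  2.93350117]
```

View pics/w2.png

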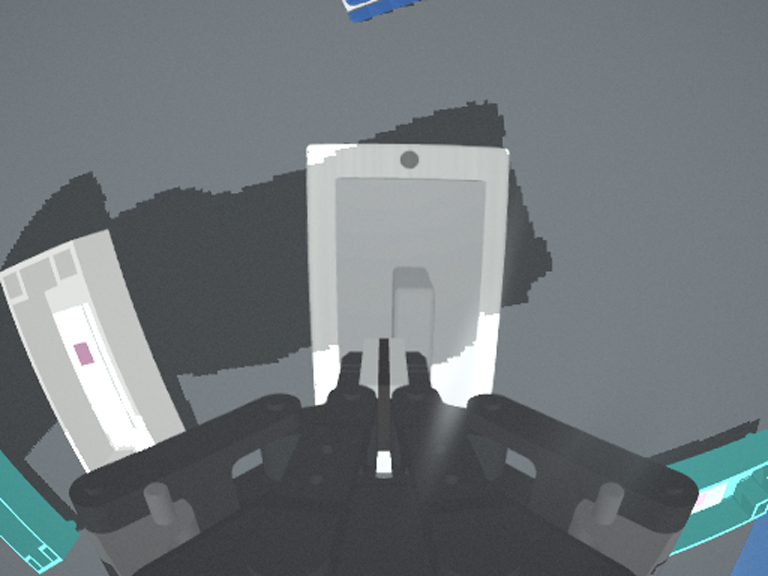

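The fingers are shut beside or above the fin at (384,345), and the fin shows at (413,275). They missed it, so I'm checking how well the reprojection agrees.

Run:
```python
from h import *
p,s=shot("wrist"); print(s["ee_pos"],s["contact_force"])
for n,X in(("h1",[.6697,.2765,.006]),("f1",[.6624,.2336,.058]),("tcp",s["ee_pos"])): print(n,proj(p,X,s)*1.5)
h=at_z(p,np.array((409,159))/1.5,.006,s);print("h1 seen",h)
for z in(.02,.03,.045,.058): print(z,at_z(p,np.array((413,268))/1.5,z,s))
p,_=shot("top");save(p,"t2.png",(150,110,330,240),4)
p,_=shot("scene");save(p,"s2.png",(180,190,330,310),5)
```

```text
[0.65076208 0.20499034 0.03029725] [0.84973718 0.54635216 3.70399327]
h1 [399.70807793 151.58115196]
f1 [404.60305859 279.65981948]
tcp [384.95282525 333.6924303 ]
h1 seen [0.6731081  0.27264169 0.006     ]
0.02 [0.66662135 0.22787392 0.02      ]
0.03 [0.66639757 0.23028743 0.03      ]
0.045 [0.6660619  0.23390769 0.045     ]
0.058 [0.66577098 0.23704525 0.058     ]
```

View pics/s2.png

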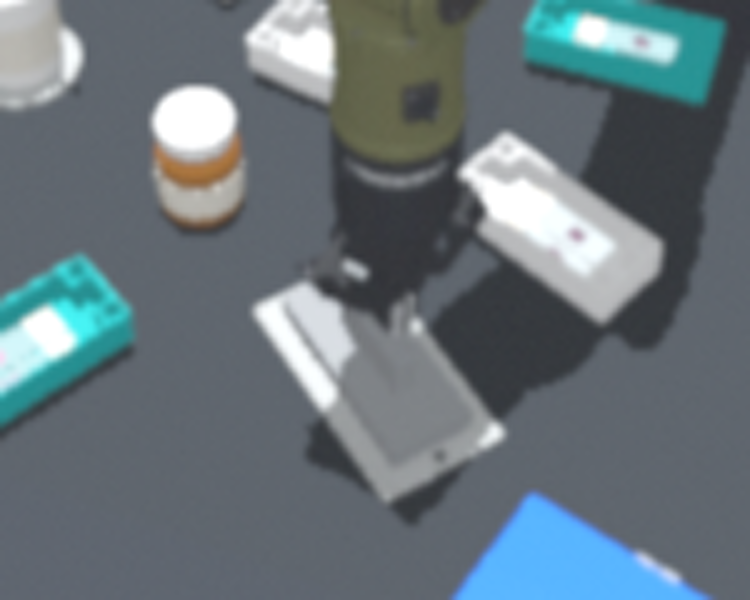

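Run:
```python
from h import *
p,s=shot("wrist"); print(s["ee_pos"],s["grip_width"],s["contact_force"],s["clock"],s["effort"].round(1));save(p,"w3.png",(190,160,330,270),5)
```

```text
[0.65077477 0.20499681 0.03027834] -5.2052159343905355e-05 [ 1.38409168 -0.62878959  4.99295508] 4.1167 [ -0.4 -58.8   3.2 -11.1  -0.1   0.3   0. ]
```

View pics/w3.png

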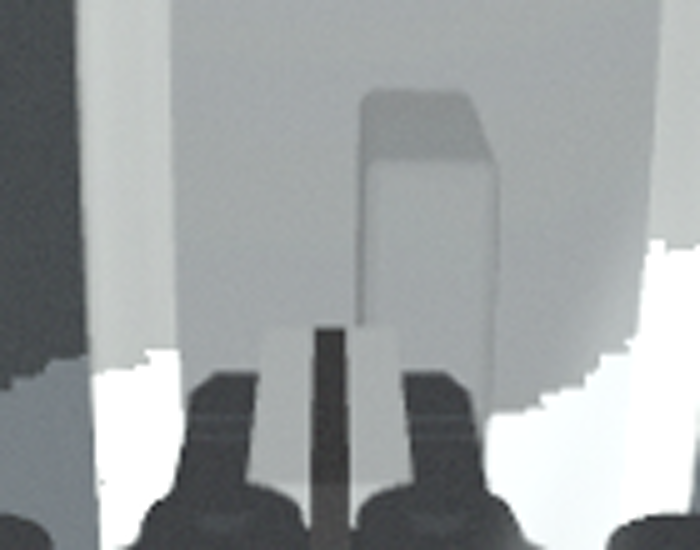

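Run:
```python
from h import *
p,s=shot("scene")
crop=lambda X:(proj(p,X)-[180,190])*5
for z in(.03,.045,.06): print(z,crop([.651,.205,z]).round())
for n,X in (("hole",[.6697,.2765,.006]),("finend top",[.6624,.2336,.058]),("finend bot",[.6624,.2336,.024]),("finfar top",[.65,.1656,.058])): print(n,crop(X).round())
save(p,"s3.png",(225,225,295,285),10)
```

```text
0.03 [392. 349.]
0.045 [392. 336.]
0.06 [393. 322.]
hole [447. 458.]
finend top [410. 362.]
finend bot [409. 392.]
finfar top [353. 285.]
```

View pics/s3.png

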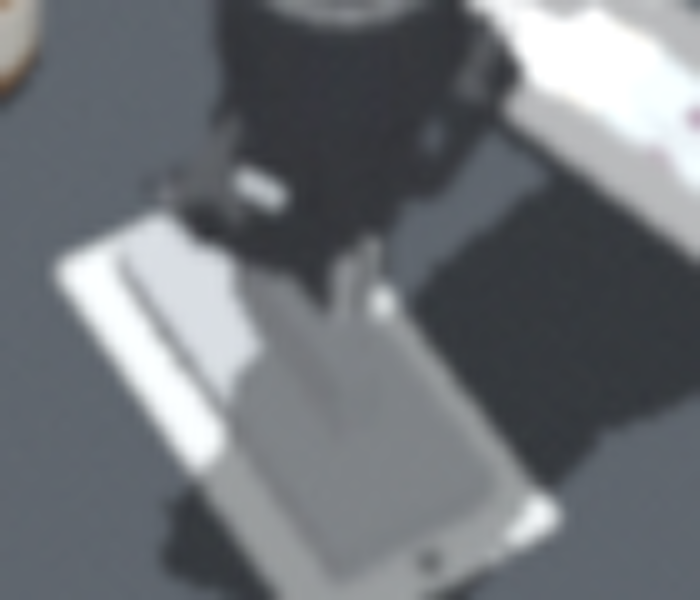

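Emit:
apply_moves:
  increments:
    - {"slide": [0, 0, 0], "turn": [0, 0, 0]}
    - {"slide": [0, 0, 0], "turn": [0, 0, 0]}
    - {"slide": [0, 0, 0], "turn": [0, 0, 0]}
    - {"slide": [0, 0, 0], "turn": [0, 0, 0]}
    - {"slide": [0, 0, 0], "turn": [0, 0, 0]}
    - {"slide": [0, 0, 0], "turn": [0, 0, 0]}
    - {"slide": [0, 0, 0], "turn": [0, 0, 0]}
    - {"slide": [0, 0, 0], "turn": [0, 0, 0]}
  gripper: 1

```text
clock: 4.88
ee_pos: [0.6508, 0.2048, 0.03]
orientation: [-180.0, 0.2, -10.0]
contact_force: [0.5, -0.3, -0.2]
grip_width: 0.0858
```

Run:
```python
from h import *
p,s=shot("wrist"); save(p,"w4.png",scale=1.5)
print(s["ee_pos"],s["orientation"],s["grip_width"],s["contact_force"],s["joint_positions"].round(2))
```

```text
[0.65077729 0.20481636 0.03002819] [-179.96734748    0.23414193  -10.01640363] 0.08579835098752199 [ 0.47587253 -0.28854356 -0.16199025] [-25.01  56.44   7.48  85.71 -10.23  38.71 -22.85]
```

View pics/w4.png

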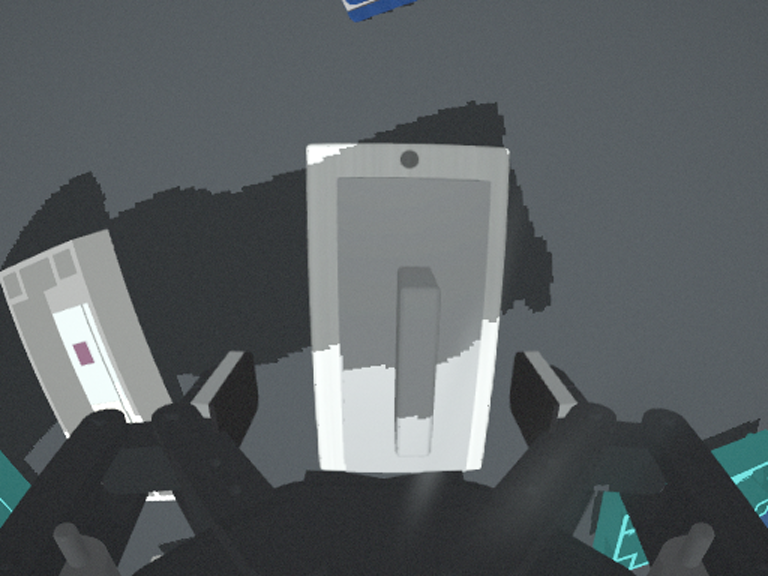

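Run:
```python
from h import *
p,s=shot("wrist")
A=at_z(p,np.array((419.5,288))/1.5,.058,s);B=at_z(p,np.array((413.5,456))/1.5,.058,s)
print(A,B,(A+B)/2,np.hypot(*(A-B)[:2]),np.degrees(np.arctan2(*(A-B)[:2][::-1])))
print([at_z(p,np.array(q)/1.5,.006,s).round(4) for q in ((306,145),(509,149),(482,470),(322,470),(409,159))])
print(s["ee_pos"],s["joint_positions"].round(2))
```

```text
[0.66687726 0.22985212 0.058     ] [0.6548064  0.16221465 0.058     ] [0.66084183 0.19603339 0.058     ] 0.0687061398531312 79.88128554255746
[array([0.6303, 0.2868, 0.006 ]), array([0.7178, 0.2706, 0.006 ]), array([0.6882, 0.1041, 0.006 ]), array([0.6008, 0.1205, 0.006 ]), array([0.6731, 0.2725, 0.006 ])]
[0.65079683 0.20486398 0.03007746] [-25.01  56.44   7.47  85.71 -10.23  38.71 -22.84]
```

Emit:
apply_moves:
  increments:
    - {"slide": [2, -2, 0], "turn": [0, 0, -0.1]}
    - {"slide": [5, -4, 0], "turn": [0, 0, -0.1]}
    - {"slide": [8, -7, 0], "turn": [0, 0, -0.1]}
    - {"slide": [10, -9, 0], "turn": [0, 0, -0.1]}
    - {"slide": [10, -9, 0], "turn": [0, 0, -0.1]}
    - {"slide": [10, -9, 0], "turn": [0, 0, -0.1]}
    - {"slide": [10, -9, 0], "turn": [0, 0, -0.1]}
    - {"slide": [10, -9, 0], "turn": [0, 0, -0.1]}

```text
clock: 5.65
ee_pos: [0.6606, 0.1962, 0.0301]
orientation: [-179.9, 0.2, -10.1]
contact_force: [0.0, -0.2, -0.4]
grip_width: 0.0851
```

Emit:
apply_moves:
  increments:
    - {"slide": [0, 0, 0], "turn": [0, 0, 0]}
    - {"slide": [0, 0, 0], "turn": [0, 0, 0]}
    - {"slide": [0, 0, 0], "turn": [0, 0, 0]}
    - {"slide": [0, 0, 0], "turn": [0, 0, 0]}
    - {"slide": [0, 0, 0], "turn": [0, 0, 0]}
    - {"slide": [0, 0, 0], "turn": [0, 0, 0]}
    - {"slide": [0, 0, 0], "turn": [0, 0, 0]}
    - {"slide": [0, 0, 0], "turn": [0, 0, 0]}
  gripper: 0
  force: 30

```text
clock: 6.32
ee_pos: [0.6608, 0.1961, 0.0303]
orientation: [-179.9, 0.2, -10.1]
contact_force: [1.7, 0.1, 2.7]
grip_width: 0.0005
```

Run:
```python
from h import *
p,s=shot("wrist"); save(p,"w5.png",scale=1.5)
print(s["ee_pos"],s["orientation"],s["grip_width"],s["contact_force"])
```

```text
[0.6608468  0.19611973 0.03032062] [-179.94298734    0.22062648  -10.10341938] 0.00047325462753977177 [1.71333452 0.07532047 2.65220547]
```

Emit:
apply_moves:
  increments:
    - {"slide": [0, 0, 0], "turn": [0, 0, 0]}
    - {"slide": [0, 0, 0], "turn": [0, 0, 0]}
    - {"slide": [0, 0, 0], "turn": [0, 0, 0]}
    - {"slide": [0, 0, 0], "turn": [0, 0, 0]}
    - {"slide": [0, 0, -3], "turn": [0, 0, 0]}
    - {"slide": [0, 0, -6], "turn": [0, 0, 0]}
    - {"slide": [0, 0, -9], "turn": [0, 0, 0]}
    - {"slide": [0, 0, -12], "turn": [0, 0, 0]}
  gripper: 1

```text
clock: 7.03
ee_pos: [0.6606, 0.1961, 0.0177]
orientation: [-180.0, 0.2, -10.1]
contact_force: [0.5, 1.0, 0.8]
grip_width: 0.0854
```

Emit:
apply_moves:
  increments:
    - {"slide": [0, 0, 0], "turn": [0, 0, 0]}
    - {"slide": [0, 0, 0], "turn": [0, 0, 0]}
    - {"slide": [0, 0, 0], "turn": [0, 0, 0]}
    - {"slide": [0, 0, 0], "turn": [0, 0, 0]}
    - {"slide": [0, 0, 0], "turn": [0, 0, 0]}
    - {"slide": [0, 0, 0], "turn": [0, 0, 0]}
    - {"slide": [0, 0, 0], "turn": [0, 0, 0]}
    - {"slide": [0, 0, 0], "turn": [0, 0, 0]}
  gripper: 0
  force: 30

```text
clock: 7.7
ee_pos: [0.6608, 0.1962, 0.0181]
orientation: [-179.9, 0.2, -10.1]
contact_force: [-0.7, 1.1, 1.3]
grip_width: 0.0129
```

Run:
```python
from h import *
p,s=shot("wrist"); save(p,"w6.png",scale=1.5)
print(s["ee_pos"],s["orientation"],s["grip_width"],s["contact_force"])
```

```text
[0.66084506 0.19617965 0.01807008] [-179.93943797    0.21739498  -10.09913959] 0.012946888284490438 [-0.70763544  1.05937172  1.28439479]
```

View pics/w6.png

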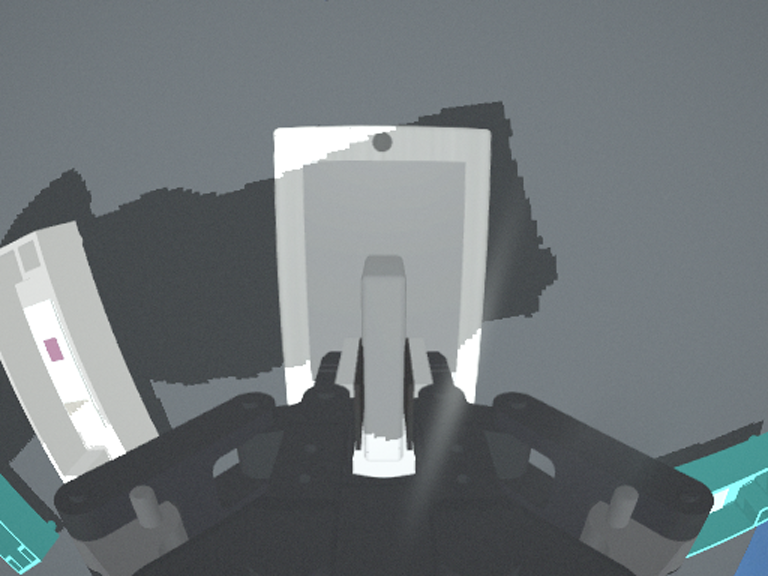

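The fin is now between the pads at (384,350). The real fingertips sit about 30 mm higher than the reported TCP. I'm regripping lower, then lifting.

Emit:
apply_moves:
  increments:
    - {"slide": [0, 0, 0], "turn": [0, 0, 0]}
    - {"slide": [0, 0, 0], "turn": [0, 0, 0]}
    - {"slide": [0, 0, 0], "turn": [0, 0, 0]}
    - {"slide": [0, 0, -3], "turn": [0, 0, 0]}
    - {"slide": [0, 0, -6], "turn": [0, 0, 0]}
    - {"slide": [0, 0, -9], "turn": [0, 0, 0]}
    - {"slide": [0, 0, -11], "turn": [0, 0, 0]}
    - {"slide": [0, 0, -11], "turn": [0, 0, 0]}
  gripper: 0.5

```text
clock: 8.42
ee_pos: [0.6602, 0.196, 0.0061]
orientation: [-180.0, 0.3, -10.1]
contact_force: [-0.1, 0.3, -0.7]
grip_width: 0.0426
```

Emit:
apply_moves:
  increments:
    - {"slide": [0, 0, 0], "turn": [0, 0, 0]}
    - {"slide": [0, 0, 0], "turn": [0, 0, 0]}
    - {"slide": [0, 0, 0], "turn": [0, 0, 0]}
    - {"slide": [0, 0, 0], "turn": [0, 0, 0]}
    - {"slide": [0, 0, 0], "turn": [0, 0, 0]}
    - {"slide": [0, 0, 0], "turn": [0, 0, 0]}
    - {"slide": [0, 0, 0], "turn": [0, 0, 0]}
    - {"slide": [0, 0, 0], "turn": [0, 0, 0]}
  gripper: 0
  force: 40

```text
clock: 9.08
ee_pos: [0.6603, 0.196, 0.0063]
orientation: [-180.0, 0.3, -10.1]
contact_force: [-1.4, -0.5, 1.5]
grip_width: 0.0133
```

Emit:
apply_moves:
  increments:
    - {"slide": [0, 0, 4], "turn": [0, 0, 0]}
    - {"slide": [0, 0, 10], "turn": [0, 0, 0]}
    - {"slide": [0, 0, 20], "turn": [0, 0, 0]}
    - {"slide": [0, 0, 35], "turn": [0, 0, 0]}
    - {"slide": [0, 0, 55], "turn": [0, 0, 0]}
    - {"slide": [0, 0, 75], "turn": [0, 0, 0]}
    - {"slide": [0, 0, 90], "turn": [0, 0, 0]}
    - {"slide": [0, 0, 90], "turn": [0, 0, 0]}

```text
clock: 9.75
ee_pos: [0.6637, 0.1967, 0.1017]
orientation: [-179.8, -0.2, -10.1]
contact_force: [1.7, -0.7, -1.4]
grip_width: 0.0134
```

Emit:
apply_moves:
  increments:
    - {"slide": [-25, 16, 5], "turn": [0, 0, 0]}
    - {"slide": [-60, 39, 5], "turn": [0, 0, 0]}
    - {"slide": [-98, 63, 5], "turn": [0, 0, 0]}
    - {"slide": [-136, 88, 5], "turn": [0, 0, 0]}
    - {"slide": [-174, 113, 5], "turn": [0, 0, 0]}
    - {"slide": [-210, 136, 5], "turn": [0, 0, 0]}
    - {"slide": [-235, 152, 5], "turn": [0, 0, 0]}
    - {"slide": [-244, 158, 5], "turn": [0, 0, 0]}

```text
clock: 10.42
ee_pos: [0.4112, 0.3598, 0.1063]
orientation: [-179.7, 0.3, -9.5]
contact_force: [-1.5, -0.4, -1.5]
grip_width: 0.0129
```

Emit:
apply_moves:
  increments:
    - {"slide": [0, 0, -10], "turn": [0, 0, 0]}
    - {"slide": [0, 0, -30], "turn": [0, 0, 0]}
    - {"slide": [0, 0, -50], "turn": [0, 0, 0]}
    - {"slide": [0, 0, -65], "turn": [0, 0, 0]}
    - {"slide": [0, 0, -78], "turn": [0, 0, 0]}
    - {"slide": [0, 0, -88], "turn": [0, 0, 0]}
    - {"slide": [0, 0, -92], "turn": [0, 0, 0]}
    - {"slide": [0, 0, -92], "turn": [0, 0, 0]}

```text
clock: 11.08
ee_pos: [0.4115, 0.3588, 0.0133]
orientation: [-179.8, 0.3, -9.6]
contact_force: [-0.3, 0.5, -1.2]
grip_width: 0.0135
```

Emit:
apply_moves:
  increments:
    - {"slide": [0, 0, -4], "turn": [0, 0, 0]}
    - {"slide": [0, 0, -8], "turn": [0, 0, 0]}
    - {"slide": [0, 0, -11], "turn": [0, 0, 0]}
    - {"slide": [0, 0, -13], "turn": [0, 0, 0]}
    - {"slide": [0, 0, -15], "turn": [0, 0, 0]}
    - {"slide": [0, 0, -16], "turn": [0, 0, 0]}
    - {"slide": [0, 0, -16], "turn": [0, 0, 0]}
    - {"slide": [0, 0, -16], "turn": [0, 0, 0]}

```text
clock: 11.75
ee_pos: [0.4116, 0.3591, -0.0021]
orientation: [-179.8, 0.3, -9.6]
contact_force: [-0.5, -0.4, 4.5]
grip_width: 0.0131
```

Emit:
apply_moves:
  increments:
    - {"slide": [0, 0, 0], "turn": [0, 0, 0]}
    - {"slide": [0, 0, 0], "turn": [0, 0, 0]}
    - {"slide": [0, 0, 0], "turn": [0, 0, 0]}
    - {"slide": [0, 0, 5], "turn": [0, 0, 0]}
    - {"slide": [0, 0, 25], "turn": [0, 0, 0]}
    - {"slide": [0, 0, 60], "turn": [0, 0, 0]}
    - {"slide": [0, 0, 100], "turn": [0, 0, 0]}
    - {"slide": [0, 0, 140], "turn": [0, 0, 0]}
  gripper: 1

```text
clock: 12.42
ee_pos: [0.411, 0.3585, 0.1393]
orientation: [-179.8, 0.3, -9.6]
contact_force: [0.9, 0.0, -0.5]
grip_width: 0.0857
```

Emit:
apply_moves:
  increments:
    - {"slide": [20, -32, 20], "turn": [0, 0, 3]}
    - {"slide": [40, -65, 40], "turn": [0, 0, 6]}
    - {"slide": [60, -100, 50], "turn": [0, 0, 9]}
    - {"slide": [80, -135, 50], "turn": [0, 0, 13]}
    - {"slide": [89, -150, 50], "turn": [0, 0, 13]}
    - {"slide": [89, -159, 50], "turn": [0, 0, 13]}
    - {"slide": [89, -159, 50], "turn": [0, 0, 13]}
    - {"slide": [89, -159, 50], "turn": [0, 0, 13]}

```text
clock: 13.08
ee_pos: [0.499, 0.2003, 0.1892]
orientation: [-179.8, 0.4, 3.4]
contact_force: [-0.3, 0.9, -0.7]
grip_width: 0.0856
```

```bash
cat >> h.py <<'E'
def tray(show=None,near=None):
    """white tray tops in the wrist view -> centre, long-axis yaw"""
    p,s=shot("wrist"); f=p["frame"]
    out=[]
    for d in arm.trace(p,"tray1_center"):
        if d["p"]<.3: continue
        px=d["pixels"]; sat=np.median(cv2.cvtColor(f,cv2.COLOR_RGB2HSV)[:,:,1][px])
        c=max(cv2.findContours(px.astype(np.uint8),0,1)[0],key=cv2.contourArea)
        c=cv2.convexHull(c)[:,0].astype(float)
        W=np.array([at_z(p,q,.04,s)[:2] for q in c]).astype(np.float32)*1000
        (ct,wh,a)=cv2.minAreaRect(W); 
        b=cv2.boxPoints((ct,wh,a)); e=max(b[1]-b[0],b[2]-b[1],key=lambda v:np.hypot(*v))
        out.append(dict(p=d["p"],sat=sat,c=np.array(ct)/1000,wh=sorted(wh),yaw=np.degrees(np.arctan2(e[1],e[0]))%180))
        print(round(d["p"],2),"sat",sat,np.round(ct,1),np.round(wh,0),"axis",round(out[-1]["yaw"],1))
    if show: save(p,show,scale=1.5)
    print(s["ee_pos"].round(4),s["orientation"].round(2),s["dq"].round(1).tolist()); return p,s,out
E
python3 -c "
from h import *
tray('w7.png')"
```

```text
[0.499  0.2003 0.1892] [-179.79    0.41    3.4 ] [-1.9, 0.3, -1.4, -0.6, -0.1, -0.1, -0.0]
```

View pics/w7.png

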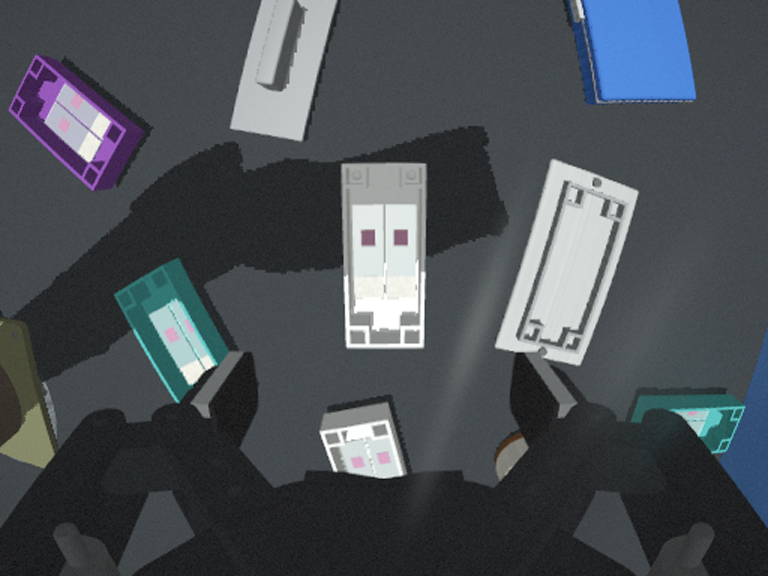

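The cover is standing on the bench at (285,60) and the dock is empty at (567,262). Tray A is at (384,255), square between the fingers. The turquoise and purple look-alikes are well clear.

```bash
cat >> h.py <<'E'
def blob(exp,z=.04,th=105,tol=.06):
    """pose of the white blob whose centre is nearest to exp (world xy), outline taken at height z"""
    p,s=shot("wrist"); hsv=cv2.cvtColor(p["frame"],cv2.COLOR_RGB2HSV)
    m=((hsv[:,:,2]>th)&(hsv[:,:,1]<60)).astype(np.uint8)
    best=None
    for c in cv2.findContours(m,cv2.RETR_EXTERNAL,cv2.CHAIN_APPROX_NONE)[0]:
        if cv2.contourArea(c)<400: continue
        W=np.array([at_z(p,q,z,s)[:2] for q in cv2.convexHull(c)[:,0].astype(float)],np.float32)*1000
        (ct,wh,a)=cv2.minAreaRect(W); d=np.hypot(*(np.array(ct)/1000-exp))
        if d<tol and (best is None or d<best[0]):
            b=cv2.boxPoints((ct,wh,a)); e=max(b[1]-b[0],b[2]-b[1],key=lambda v:np.hypot(*v)); y=np.degrees(np.arctan2(e[1],e[0]))%180
            best=(d,ct,sorted(wh),y)
    if best:
        d,ct,wh,y=best; ex=s["ee_pos"]*1000
        print("centre",np.round(ct,1),"size",np.round(wh,1),"axis",round(y,1)," GO",np.round(np.array(ct)-ex[:2],1),"turn",round(y-90-s["orientation"][2],1))
    else: print("none")
    print("ee",s["ee_pos"].round(4),s["orientation"].round(2)); return p,s,best
E
python3 -c "
from h import *
p,s,b=blob([.5,.2])
A=at_z(p,np.array((596,183))/1.5,.006,s);B=at_z(p,np.array((543,352))/1.5,.006,s);print(A,B,(A+B)/2,np.degrees(np.arctan2(*(A-B)[:2][::-1])))
q=[(566,162),(639,189),(577,365),(495,347)]
"
```

```text
centre [497.6 200.3] size [ 61.  140.6] axis 93.6  GO [-1.1 -1.5] turn 0.0
ee [0.4987 0.2018 0.1891] [-179.76    0.4     3.58]
[0.672786   0.27418406 0.006     ] [0.64637937 0.11998397 0.006     ] [0.65958269 0.19708402 0.006     ] 80.28241102132678
```

Emit:
apply_moves:
  increments:
    - {"slide": [-1, -1.5, -35], "turn": [0, 0, 0]}
    - {"slide": [-1, -1.5, -75], "turn": [0, 0, 0]}
    - {"slide": [-1, -1.5, -115], "turn": [0, 0, 0]}
    - {"slide": [-1, -1.5, -150], "turn": [0, 0, 0]}
    - {"slide": [-1, -1.5, -175], "turn": [0, 0, 0]}
    - {"slide": [-1, -1.5, -190], "turn": [0, 0, 0]}
    - {"slide": [-1, -1.5, -195], "turn": [0, 0, 0]}
    - {"slide": [-1, -1.5, -195], "turn": [0, 0, 0]}

```text
clock: 13.9
ee_pos: [0.4965, 0.2014, -0.0072]
orientation: [-179.8, 0.5, 3.7]
contact_force: [0.2, 0.7, 0.9]
grip_width: 0.0853
```

```bash
python3 -c "
from h import *
p,s,b=blob([.5,.2]);print(s['contact_force'])
"
```

```text
centre [496.6 216.8] size [ 60.8 107.3] axis 93.8  GO [ 0.  15.4] turn 0.1
ee [ 0.4965  0.2014 -0.0072] [-179.78    0.53    3.71]
[0.1965425  0.70751225 0.91312173]
```

Emit:
apply_moves:
  increments:
    - {"slide": [0, -1, -5], "turn": [0, 0, 0]}
    - {"slide": [0, -1, -10], "turn": [0, 0, 0]}
    - {"slide": [0, -1, -14], "turn": [0, 0, 0]}
    - {"slide": [0, -1, -15], "turn": [0, 0, 0]}
    - {"slide": [0, -1, -15], "turn": [0, 0, 0]}
    - {"slide": [0, -1, -15], "turn": [0, 0, 0]}
    - {"slide": [0, -1, -15], "turn": [0, 0, 0]}
    - {"slide": [0, -1, -15], "turn": [0, 0, 0]}

```text
clock: 14.62
ee_pos: [0.4976, 0.2004, -0.0208]
orientation: [-179.7, 0.4, 3.7]
contact_force: [-0.4, 0.6, 0.1]
grip_width: 0.0853
```

Emit:
apply_moves:
  increments:
    - {"slide": [0, 0, 0], "turn": [0, 0, 0]}
    - {"slide": [0, 0, 0], "turn": [0, 0, 0]}
    - {"slide": [0, 0, 0], "turn": [0, 0, 0]}
    - {"slide": [0, 0, 0], "turn": [0, 0, 0]}
    - {"slide": [0, 0, 0], "turn": [0, 0, 0]}
    - {"slide": [0, 0, 0], "turn": [0, 0, 0]}
    - {"slide": [0, 0, 0], "turn": [0, 0, 0]}
    - {"slide": [0, 0, 0], "turn": [0, 0, 0]}
  gripper: 0.4
  force: 50

```text
clock: 15.28
ee_pos: [0.4976, 0.2005, -0.0205]
orientation: [-179.7, 0.4, 3.7]
contact_force: [-1.1, -0.0, 5.9]
grip_width: 0.0591
```

Emit:
apply_moves:
  increments:
    - {"slide": [0, 0, 3], "turn": [0, 0, 0]}
    - {"slide": [0, 0, 8], "turn": [0, 0, 0]}
    - {"slide": [0, 0, 18], "turn": [0, 0, 0]}
    - {"slide": [0, 0, 35], "turn": [0, 0, 0]}
    - {"slide": [0, 0, 55], "turn": [0, 0, 0]}
    - {"slide": [0, 0, 75], "turn": [0, 0, 0]}
    - {"slide": [0, 0, 90], "turn": [0, 0, 0]}
    - {"slide": [0, 0, 90], "turn": [0, 0, 0]}

```text
clock: 15.95
ee_pos: [0.4996, 0.2011, 0.0727]
orientation: [-179.6, 0.1, 3.7]
contact_force: [1.0, -0.2, -2.2]
grip_width: 0.0593
```

```bash
python3 -c "
from h import *
p,s=shot('wrist');print(s['ee_pos'],s['orientation'],s['contact_force'],s['torque'],s['grip_width'])
"
```

```text
[0.49960964 0.20112692 0.07266845] [-1.79636800e+02  8.25768653e-02  3.65951735e+00] [ 1.00881309 -0.21758938 -2.23748816] [-0.02141447 -0.0503491   0.03821367] 0.05928504337273636
```

Emit:
apply_moves:
  increments:
    - {"slide": [20, 0, 0], "turn": [0, 0, -2]}
    - {"slide": [48, -1, 0], "turn": [0, 0, -4]}
    - {"slide": [78, -2, 0], "turn": [0, 0, -7]}
    - {"slide": [108, -3, 0], "turn": [0, 0, -10]}
    - {"slide": [135, -4, 0], "turn": [0, 0, -12]}
    - {"slide": [153, -4.5, 0], "turn": [0, 0, -13.7]}
    - {"slide": [160.5, -4.5, 0], "turn": [0, 0, -13.7]}
    - {"slide": [160.5, -4.5, 0], "turn": [0, 0, -13.7]}

```text
clock: 16.67
ee_pos: [0.6605, 0.1954, 0.0694]
orientation: [-179.7, 0.2, -10.1]
contact_force: [0.2, -0.1, -2.4]
grip_width: 0.0592
```

```bash
cat >> h.py <<'E'
def held(topoff=.0605,save_as=None):
    """near (+y) end of the held tray: offset of tray centre along its length from TCP, and its yaw"""
    p,s=shot("wrist"); hsv=cv2.cvtColor(p["frame"],cv2.COLOR_RGB2HSV); z=s["ee_pos"][2]+topoff
    m=((hsv[:,:,2]>105)&(hsv[:,:,1]<60)).astype(np.uint8)
    R=Rot.from_euler('xyz',s["orientation"],degrees=True).as_matrix()
    top=s["ee_pos"]+R@[0,0,0]; top[2]=z
    v=proj(p,top+R@[0,-.05,0],s).astype(int)
    n,l=cv2.connectedComponents(m); lab=np.bincount(l[v[1]-8:v[1]+8,v[0]-20:v[0]+20].ravel(),minlength=n); lab[0]=0
    c=np.argwhere(l==lab.argmax())[:,::-1].astype(float)
    L=np.array([R.T@(at_z(p,q,z,s)-top) for q in c])*1000
    xs=L[:,0]; q=np.arange(-24,25,3); e=np.array([np.percentile(L[np.abs(xs-a)<1.5,1],.5) for a in q])
    k=np.polyfit(q,e,1); print("near end y %.1f (ideal -70) slope %.2f deg, x range %.1f %.1f"%(np.median(e),np.degrees(np.arctan(k[0])),xs.min(),xs.max()), "ee",s["ee_pos"].round(4),s["orientation"].round(2))
    if save_as: save(p,save_as,scale=1.5)
    return p,s
E
python3 -c "
from h import *
held(save_as='w8.png')
"
```

```text
near end y -74.9 (ideal -70) slope 0.96 deg, x range -30.9 29.5 ee [0.6605 0.1954 0.0694] [-1.7973e+02  1.7000e-01 -1.0090e+01]
```

View pics/w8.png

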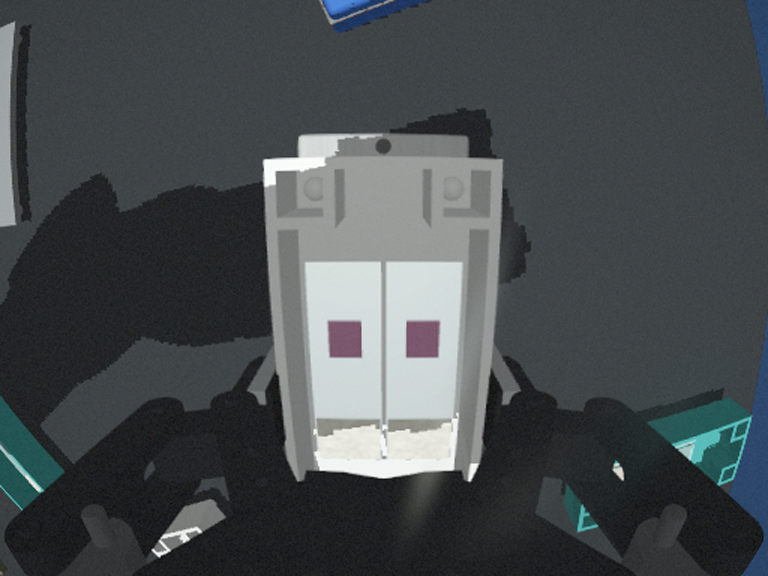

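The tray is held square, with its near end edge at rows 158–160. The dock plate's hole is at (383,146), in line with it.

```bash
python3 -c "
from h import *
p,s=shot('wrist');R=Rot.from_euler('xyz',s['orientation'],degrees=True).as_matrix();z=s['ee_pos'][2]+.0605
for q in((265,160),(384,159),(503,158)): X=at_z(p,np.array(q)/1.5,z,s); print((R.T@(X-s['ee_pos'])*1000).round(1))
h=at_z(p,np.array((383,146))/1.5,.006,s);print('hole',h, 'centre est',h[:2]-.0782*np.array([np.cos(np.radians(80)),np.sin(np.radians(80))]))
"
```

```text
[-30.3 -69.7 -60. ]
[ -0.5 -69.3 -60.2]
[ 29.2 -70.3 -60.3]
hole [0.6710845  0.27290585 0.006     ] centre est [0.65750522 0.19589388]
```

Emit:
apply_moves:
  increments:
    - {"slide": [-1, 0.8, -10], "turn": [0, 0, 0]}
    - {"slide": [-1, 0.8, -25], "turn": [0, 0, 0]}
    - {"slide": [-1, 0.8, -40], "turn": [0, 0, 0]}
    - {"slide": [-1, 0.8, -52], "turn": [0, 0, 0]}
    - {"slide": [-1, 0.8, -60], "turn": [0, 0, 0]}
    - {"slide": [-1, 0.8, -65], "turn": [0, 0, 0]}
    - {"slide": [-1, 0.8, -67], "turn": [0, 0, 0]}
    - {"slide": [-1, 0.8, -67], "turn": [0, 0, 0]}

```text
clock: 17.43
ee_pos: [0.6565, 0.1969, 0.0021]
orientation: [-179.8, 0.4, -10.0]
contact_force: [-1.1, 0.2, -1.6]
grip_width: 0.0592
```

Emit:
apply_moves:
  increments:
    - {"slide": [0, 0, -2], "turn": [0, 0, 0]}
    - {"slide": [0, 0, -4], "turn": [0, 0, 0]}
    - {"slide": [0, 0, -6], "turn": [0, 0, 0]}
    - {"slide": [0, 0, -6], "turn": [0, 0, 0]}
    - {"slide": [0, 0, -6], "turn": [0, 0, 0]}
    - {"slide": [0, 0, -6], "turn": [0, 0, 0]}
    - {"slide": [0, 0, -6], "turn": [0, 0, 0]}
    - {"slide": [0, 0, -6], "turn": [0, 0, 0]}

```text
clock: 18.1
ee_pos: [0.6567, 0.1969, -0.0037]
orientation: [-179.8, 0.4, -10.0]
contact_force: [0.4, -0.2, -1.0]
grip_width: 0.0592
```

Emit:
apply_moves:
  increments:
    - {"slide": [0, 0, 3], "turn": [0, 0, 0]}
    - {"slide": [3, -0.7, 3], "turn": [0, 0, 0]}
    - {"slide": [3, -0.7, 3], "turn": [0, 0, 0]}
    - {"slide": [3, -0.7, 3], "turn": [0, 0, 0]}
    - {"slide": [3, -0.7, 1], "turn": [0, 0, 0]}
    - {"slide": [3, -0.7, -1], "turn": [0, 0, 0]}
    - {"slide": [3, -0.7, -3], "turn": [0, 0, 0]}
    - {"slide": [3, -0.7, -4], "turn": [0, 0, 0]}

```text
clock: 18.77
ee_pos: [0.6592, 0.1961, -0.0082]
orientation: [-179.8, 0.4, -10.0]
contact_force: [-0.0, -0.4, -1.7]
grip_width: 0.0594
```

Emit:
apply_moves:
  increments:
    - {"slide": [0, 0, -1], "turn": [0, 0, 0]}
    - {"slide": [0, 0, -2], "turn": [0, 0, 0]}
    - {"slide": [0, 0, -3], "turn": [0, 0, 0]}
    - {"slide": [0, 0, -4], "turn": [0, 0, 0]}
    - {"slide": [0, 0, -5], "turn": [0, 0, 0]}
    - {"slide": [0, 0, -6], "turn": [0, 0, 0]}
    - {"slide": [0, 0, -6], "turn": [0, 0, 0]}
    - {"slide": [0, 0, -6], "turn": [0, 0, 0]}

```text
clock: 19.43
ee_pos: [0.6593, 0.1961, -0.0121]
orientation: [-179.8, 0.4, -10.0]
contact_force: [-4.5, -1.1, 11.8]
grip_width: 0.0593
```

Emit:
apply_moves:
  increments:
    - {"slide": [0, 0, 0], "turn": [0, 0, 0]}
    - {"slide": [0, 0, 0], "turn": [0, 0, 0]}
    - {"slide": [0, 0, 0], "turn": [0, 0, 0]}
    - {"slide": [0, 0, 3], "turn": [0, 0, 0]}
    - {"slide": [0, 0, 20], "turn": [0, 0, 0]}
    - {"slide": [0, 0, 55], "turn": [0, 0, 0]}
    - {"slide": [0, 0, 95], "turn": [0, 0, 0]}
    - {"slide": [0, 0, 135], "turn": [0, 0, 0]}
  gripper: 1

```text
clock: 20.1
ee_pos: [0.6586, 0.1958, 0.1237]
orientation: [-179.8, 0.5, -10.0]
contact_force: [0.7, 1.2, 0.1]
grip_width: 0.085
```

Emit:
apply_moves:
  increments:
    - {"slide": [-20, -26, 30], "turn": [0, 0, 3]}
    - {"slide": [-42, -55, 50], "turn": [0, 0, 7]}
    - {"slide": [-64, -84, 60], "turn": [0, 0, 11]}
    - {"slide": [-86, -113, 60], "turn": [0, 0, 15]}
    - {"slide": [-108, -142, 60], "turn": [0, 0, 19]}
    - {"slide": [-130, -171, 60], "turn": [0, 0, 23]}
    - {"slide": [-148, -195, 60], "turn": [0, 0, 26.4]}
    - {"slide": [-158, -208, 60], "turn": [0, 0, 26.4]}

```text
clock: 20.77
ee_pos: [0.4975, -0.0162, 0.1839]
orientation: [-179.9, 0.7, 16.3]
contact_force: [-0.8, -0.5, 0.2]
grip_width: 0.0854
```

Emit:
apply_moves:
  increments:
    - {"slide": [0, 0, 0], "turn": [0, 0, 0]}
    - {"slide": [0, 0, 0], "turn": [0, 0, 0]}
    - {"slide": [0, 0, 0], "turn": [0, 0, 0]}
    - {"slide": [0, 0, 0], "turn": [0, 0, 0]}
    - {"slide": [0, 0, 0], "turn": [0, 0, 0]}
    - {"slide": [0, 0, 0], "turn": [0, 0, 0]}
    - {"slide": [0, 0, 0], "turn": [0, 0, 0]}
    - {"slide": [0, 0, 0], "turn": [0, 0, 0]}

```text
clock: 21.43
ee_pos: [0.4977, -0.0157, 0.1838]
orientation: [-179.9, 0.7, 16.3]
contact_force: [0.4, -0.8, 0.4]
grip_width: 0.0853
```

```bash
python3 -c "
from h import *
blob([.501,-.012])
"
```

```text
centre [499.7 -11.6] size [ 61.1 141.1] axis 106.7  GO [1.9 4.1] turn 0.4
ee [ 0.4977 -0.0157  0.1838] [-179.88    0.67   16.31]
```

Emit:
apply_moves:
  increments:
    - {"slide": [2, 4, -35], "turn": [0.2, -0.6, 0.4]}
    - {"slide": [2, 4, -75], "turn": [0.2, -0.6, 0.4]}
    - {"slide": [2, 4, -110], "turn": [0.2, -0.6, 0.4]}
    - {"slide": [2, 4, -135], "turn": [0.2, -0.6, 0.4]}
    - {"slide": [2, 4, -155], "turn": [0.2, -0.6, 0.4]}
    - {"slide": [2, 4, -165], "turn": [0.2, -0.6, 0.4]}
    - {"slide": [2, 4, -170], "turn": [0.2, -0.6, 0.4]}
    - {"slide": [2, 4, -170], "turn": [0.2, -0.6, 0.4]}

```text
clock: 22.15
ee_pos: [0.4995, -0.0118, 0.0134]
orientation: [-179.9, 0.1, 16.7]
contact_force: [-0.2, -0.2, -0.1]
grip_width: 0.0857
```

Spot on. I'll lower another 32 mm, grip and lift.

Emit:
apply_moves:
  increments:
    - {"slide": [0, 0, -8], "turn": [0, 0, 0]}
    - {"slide": [0, 0, -16], "turn": [0, 0, 0]}
    - {"slide": [0, 0, -24], "turn": [0, 0, 0]}
    - {"slide": [0, 0, -29], "turn": [0, 0, 0]}
    - {"slide": [0, 0, -32], "turn": [0, 0, 0]}
    - {"slide": [0, 0, -32], "turn": [0, 0, 0]}
    - {"slide": [0, 0, -32], "turn": [0, 0, 0]}
    - {"slide": [0, 0, -32], "turn": [0, 0, 0]}

```text
clock: 22.82
ee_pos: [0.4997, -0.0119, -0.0184]
orientation: [-179.9, 0.1, 16.7]
contact_force: [0.2, -0.1, 0.2]
grip_width: 0.0854
```

Emit:
apply_moves:
  increments:
    - {"slide": [0, 0, 0], "turn": [0, 0, 0]}
    - {"slide": [0, 0, 0], "turn": [0, 0, 0]}
    - {"slide": [0, 0, 0], "turn": [0, 0, 0]}
    - {"slide": [0, 0, 0], "turn": [0, 0, 0]}
    - {"slide": [0, 0, 0], "turn": [0, 0, 0]}
    - {"slide": [0, 0, 0], "turn": [0, 0, 0]}
    - {"slide": [0, 0, 0], "turn": [0, 0, 0]}
    - {"slide": [0, 0, 0], "turn": [0, 0, 0]}
  gripper: 0.4
  force: 50

```text
clock: 23.48
ee_pos: [0.4998, -0.012, -0.018]
orientation: [-179.9, 0.0, 16.7]
contact_force: [-1.1, 0.2, 7.0]
grip_width: 0.0589
```

Emit:
apply_moves:
  increments:
    - {"slide": [0, 0, 3], "turn": [0, 0, 0]}
    - {"slide": [0, 0, 10], "turn": [0, 0, 0]}
    - {"slide": [0, 0, 25], "turn": [0, 0, 0]}
    - {"slide": [0, 0, 50], "turn": [0, 0, 0]}
    - {"slide": [0, 0, 80], "turn": [0, 0, 0]}
    - {"slide": [0, 0, 110], "turn": [0, 0, 0]}
    - {"slide": [0, 0, 130], "turn": [0, 0, 0]}
    - {"slide": [0, 0, 130], "turn": [0, 0, 0]}

```text
clock: 24.15
ee_pos: [0.5022, -0.0121, 0.116]
orientation: [-180.0, -0.4, 16.7]
contact_force: [0.6, 1.1, -1.9]
grip_width: 0.0594
```

Emit:
apply_moves:
  increments:
    - {"slide": [15, 20, 0], "turn": [0, 0, -4]}
    - {"slide": [37, 49, 0], "turn": [0, 0, -8]}
    - {"slide": [61, 81, 0], "turn": [0, 0, -12]}
    - {"slide": [85, 113, 0], "turn": [0, 0, -16]}
    - {"slide": [109, 145, 0], "turn": [0, 0, -20]}
    - {"slide": [133, 176, 0], "turn": [0, 0, -24]}
    - {"slide": [150, 199, 0], "turn": [0, 0, -26.7]}
    - {"slide": [157, 208, 0], "turn": [0, 0, -26.7]}

```text
clock: 24.82
ee_pos: [0.6601, 0.2029, 0.1143]
orientation: [-179.8, -0.3, -9.8]
contact_force: [0.6, 1.1, -2.2]
grip_width: 0.059
```

Emit:
apply_moves:
  increments:
    - {"slide": [0, 0, -10], "turn": [0, 0, 0]}
    - {"slide": [0, 0, -25], "turn": [0, 0, 0]}
    - {"slide": [0, 0, -40], "turn": [0, 0, 0]}
    - {"slide": [0, 0, -55], "turn": [0, 0, 0]}
    - {"slide": [0, 0, -68], "turn": [0, 0, 0]}
    - {"slide": [0, 0, -75], "turn": [0, 0, 0]}
    - {"slide": [0, 0, -78], "turn": [0, 0, 0]}
    - {"slide": [0, 0, -78], "turn": [0, 0, 0]}

```text
clock: 25.48
ee_pos: [0.6593, 0.2022, 0.0353]
orientation: [-179.8, -0.3, -9.8]
contact_force: [0.1, -0.2, -1.7]
grip_width: 0.059
```

```bash
python3 -c "
from h import *
held(.058,save_as='w9.png')
"
```

```text
near end y -73.0 (ideal -70) slope 0.97 deg, x range -31.1 29.5 ee [0.6593 0.2022 0.0353] [-179.83   -0.25   -9.82]
```

View pics/w9.png

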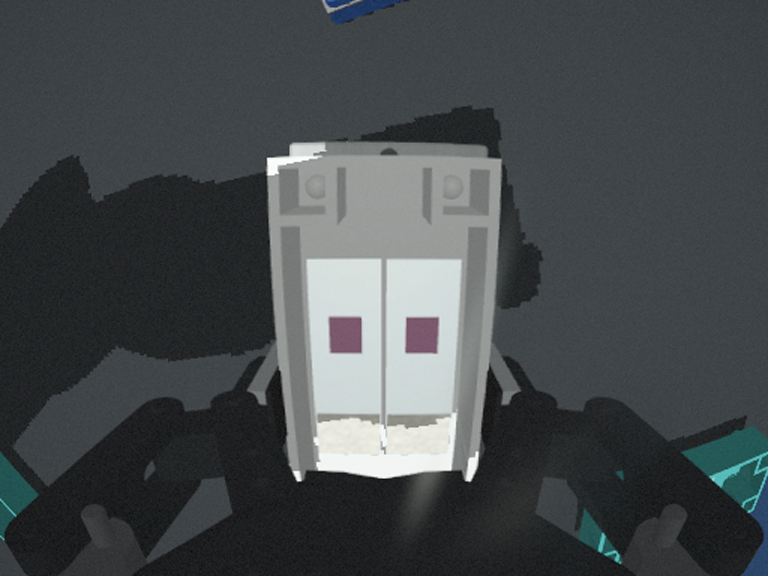

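The held tray is square in the jaws, with its edge at row 158. It needs −6 mm in y before insertion.

Emit:
apply_moves:
  increments:
    - {"slide": [0, -2, 0], "turn": [0, 0, -0.2]}
    - {"slide": [0, -4, 0], "turn": [0, 0, -0.2]}
    - {"slide": [0, -6, 0], "turn": [0, 0, -0.2]}
    - {"slide": [0, -6, 0], "turn": [0, 0, -0.2]}
    - {"slide": [0, -6, 0], "turn": [0, 0, -0.2]}
    - {"slide": [0, -6, -1], "turn": [0, 0, -0.2]}
    - {"slide": [0, -6, -2], "turn": [0, 0, -0.2]}
    - {"slide": [0, -6, -3], "turn": [0, 0, -0.2]}

```text
clock: 26.2
ee_pos: [0.6599, 0.1968, 0.0331]
orientation: [-179.8, -0.3, -10.0]
contact_force: [-0.2, -0.3, -1.9]
grip_width: 0.0592
```

Emit:
apply_moves:
  increments:
    - {"slide": [0, 0, -1], "turn": [0, 0, 0]}
    - {"slide": [0, 0, -2], "turn": [0, 0, 0]}
    - {"slide": [0, 0, -3], "turn": [0, 0, 0]}
    - {"slide": [0, 0, -4], "turn": [0, 0, 0]}
    - {"slide": [0, 0, -5], "turn": [0, 0, 0]}
    - {"slide": [0, 0, -6], "turn": [0, 0, 0]}
    - {"slide": [0, 0, -6], "turn": [0, 0, 0]}
    - {"slide": [0, 0, -6], "turn": [0, 0, 0]}

```text
clock: 26.87
ee_pos: [0.6599, 0.1967, 0.027]
orientation: [-179.8, -0.3, -10.0]
contact_force: [-1.1, 0.5, -2.0]
grip_width: 0.0593
```

Pins are about 3 mm into the sockets with no resistance. I'll continue down to 0.020 and slightly past it.

Emit:
apply_moves:
  increments:
    - {"slide": [0, -0.4, -1], "turn": [0, 0, 0]}
    - {"slide": [0, -0.4, -2], "turn": [0, 0, 0]}
    - {"slide": [0, -0.4, -3], "turn": [0, 0, 0]}
    - {"slide": [0, -0.4, -4], "turn": [0, 0, 0]}
    - {"slide": [0, -0.4, -5], "turn": [0, 0, 0]}
    - {"slide": [0, -0.4, -6], "turn": [0, 0, 0]}
    - {"slide": [0, -0.4, -7], "turn": [0, 0, 0]}
    - {"slide": [0, -0.4, -8], "turn": [0, 0, 0]}

```text
clock: 27.53
ee_pos: [0.6599, 0.1964, 0.0205]
orientation: [-179.8, -0.3, -10.0]
contact_force: [-4.3, -0.8, 16.4]
grip_width: 0.059
```

Emit:
apply_moves:
  increments:
    - {"slide": [0, 0, 0], "turn": [0, 0, 0]}
    - {"slide": [0, 0, 0], "turn": [0, 0, 0]}
    - {"slide": [0, 0, 0], "turn": [0, 0, 0]}
    - {"slide": [0, 0, 3], "turn": [0, 0, 0]}
    - {"slide": [0, 0, 20], "turn": [0, 0, 0]}
    - {"slide": [0, 0, 55], "turn": [0, 0, 0]}
    - {"slide": [0, 0, 95], "turn": [0, 0, 0]}
    - {"slide": [0, 0, 135], "turn": [0, 0, 0]}
  gripper: 1

```text
clock: 28.2
ee_pos: [0.6592, 0.1961, 0.1564]
orientation: [-179.8, -0.2, -10.0]
contact_force: [0.4, 0.0, 0.1]
grip_width: 0.0855
```

Emit:
apply_moves:
  increments:
    - {"slide": [-14, -35, 10], "turn": [0, 0, 3]}
    - {"slide": [-28, -70, 20], "turn": [0, 0, 6]}
    - {"slide": [-43, -107, 30], "turn": [0, 0, 9]}
    - {"slide": [-58, -144, 30], "turn": [0, 0, 12]}
    - {"slide": [-73, -181, 30], "turn": [0, 0, 15]}
    - {"slide": [-88, -218, 30], "turn": [0, 0, 18]}
    - {"slide": [-103, -255, 30], "turn": [0, 0, 18]}
    - {"slide": [-116, -288, 30], "turn": [0, 0, 18]}

```text
clock: 28.87
ee_pos: [0.5419, -0.0946, 0.1869]
orientation: [-179.9, -0.2, 7.9]
contact_force: [-0.0, -1.3, 0.6]
grip_width: 0.0853
```

Emit:
apply_moves:
  increments:
    - {"slide": [-14, -36, 0], "turn": [0, 0, 0]}
    - {"slide": [-28, -72, 0], "turn": [0, 0, 0]}
    - {"slide": [-40, -100, 0], "turn": [0, 0, 0]}
    - {"slide": [-47, -119, 0], "turn": [0, 0, 0]}
    - {"slide": [-47, -119, 0], "turn": [0, 0, 0]}
    - {"slide": [-47, -119, 0], "turn": [0, 0, 0]}
    - {"slide": [-47, -119, 0], "turn": [0, 0, 0]}
    - {"slide": [-47, -119, 0], "turn": [0, 0, 0]}

```text
clock: 29.53
ee_pos: [0.4956, -0.2119, 0.1868]
orientation: [-179.8, -0.3, 8.1]
contact_force: [-0.3, 0.3, -0.3]
grip_width: 0.0856
```

```bash
python3 -c "
from h import *
blob([.497,-.2146])
"
```

```text
centre [ 495.  -213.7] size [ 61.1 141. ] axis 98.1  GO [-0.6 -1.8] turn 0.1
ee [ 0.4956 -0.2119  0.1868] [-179.82   -0.25    8.07]
```

Emit:
apply_moves:
  increments:
    - {"slide": [-0.6, -1.8, -35], "turn": [0, 0.2, 0]}
    - {"slide": [-0.6, -1.8, -75], "turn": [0, 0.2, 0]}
    - {"slide": [-0.6, -1.8, -110], "turn": [0, 0.2, 0]}
    - {"slide": [-0.6, -1.8, -135], "turn": [0, 0.2, 0]}
    - {"slide": [-0.6, -1.8, -155], "turn": [0, 0.2, 0]}
    - {"slide": [-0.6, -1.8, -168], "turn": [0, 0.2, 0]}
    - {"slide": [-0.6, -1.8, -173], "turn": [0, 0.2, 0]}
    - {"slide": [-0.6, -1.8, -173], "turn": [0, 0.2, 0]}

```text
clock: 30.25
ee_pos: [0.4948, -0.2124, 0.0127]
orientation: [-179.7, 0.0, 8.2]
contact_force: [0.2, -0.5, -0.2]
grip_width: 0.0849
```

Emit:
apply_moves:
  increments:
    - {"slide": [0, -1.3, -8], "turn": [0, 0, 0]}
    - {"slide": [0, -1.3, -16], "turn": [0, 0, 0]}
    - {"slide": [0, -1.3, -24], "turn": [0, 0, 0]}
    - {"slide": [0, -1.3, -28], "turn": [0, 0, 0]}
    - {"slide": [0, -1.3, -31], "turn": [0, 0, 0]}
    - {"slide": [0, -1.3, -31], "turn": [0, 0, 0]}
    - {"slide": [0, -1.3, -31], "turn": [0, 0, 0]}
    - {"slide": [0, -1.3, -31], "turn": [0, 0, 0]}

```text
clock: 30.92
ee_pos: [0.495, -0.2138, -0.018]
orientation: [-179.7, 0.0, 8.2]
contact_force: [-0.5, 0.2, -0.0]
grip_width: 0.0857
```

Emit:
apply_moves:
  increments:
    - {"slide": [0, 0, 0], "turn": [0, 0, 0]}
    - {"slide": [0, 0, 0], "turn": [0, 0, 0]}
    - {"slide": [0, 0, 0], "turn": [0, 0, 0]}
    - {"slide": [0, 0, 0], "turn": [0, 0, 0]}
    - {"slide": [0, 0, 0], "turn": [0, 0, 0]}
    - {"slide": [0, 0, 0], "turn": [0, 0, 0]}
    - {"slide": [0, 0, 0], "turn": [0, 0, 0]}
    - {"slide": [0, 0, 0], "turn": [0, 0, 0]}
  gripper: 0.4
  force: 50

```text
clock: 31.58
ee_pos: [0.495, -0.2141, -0.0175]
orientation: [-179.8, 0.0, 8.1]
contact_force: [-0.7, 0.6, 6.1]
grip_width: 0.0592
```

Emit:
apply_moves:
  increments:
    - {"slide": [0, 0, 3], "turn": [0, 0, 0]}
    - {"slide": [0, 0, 10], "turn": [0, 0, 0]}
    - {"slide": [0, 0, 25], "turn": [0, 0, 0]}
    - {"slide": [0, 0, 50], "turn": [0, 0, 0]}
    - {"slide": [0, 0, 80], "turn": [0, 0, 0]}
    - {"slide": [0, 0, 115], "turn": [0, 0, 0]}
    - {"slide": [0, 0, 145], "turn": [0, 0, 0]}
    - {"slide": [0, 0, 150], "turn": [0, 0, 0]}

```text
clock: 32.25
ee_pos: [0.4977, -0.2153, 0.1375]
orientation: [-180.0, -0.4, 8.1]
contact_force: [-0.3, 0.7, -2.8]
grip_width: 0.0596
```

Emit:
apply_moves:
  increments:
    - {"slide": [8, 20, 0], "turn": [0, 0, -2]}
    - {"slide": [21, 53, 0], "turn": [0, 0, -4]}
    - {"slide": [35, 89, 0], "turn": [0, 0, -7]}
    - {"slide": [49, 125, 0], "turn": [0, 0, -10]}
    - {"slide": [63, 161, 0], "turn": [0, 0, -13]}
    - {"slide": [77, 197, 0], "turn": [0, 0, -16]}
    - {"slide": [91, 232, 0], "turn": [0, 0, -18.1]}
    - {"slide": [105, 267, 0], "turn": [0, 0, -18.1]}

```text
clock: 32.92
ee_pos: [0.6022, 0.054, 0.1366]
orientation: [180.0, -0.3, -10.0]
contact_force: [1.1, -0.9, -1.7]
grip_width: 0.0592
```

Emit:
apply_moves:
  increments:
    - {"slide": [14, 36, 0], "turn": [0, 0, 0]}
    - {"slide": [28, 71, 0], "turn": [0, 0, 0]}
    - {"slide": [41, 104, 0], "turn": [0, 0, 0]}
    - {"slide": [52, 132, 0], "turn": [0, 0, 0]}
    - {"slide": [57, 145, 0], "turn": [0, 0, 0]}
    - {"slide": [57, 145, -15], "turn": [0, 0, 0]}
    - {"slide": [57, 145, -35], "turn": [0, 0, 0]}
    - {"slide": [57, 145, -50], "turn": [0, 0, 0]}

```text
clock: 33.58
ee_pos: [0.6576, 0.1994, 0.0842]
orientation: [179.9, -0.2, -9.9]
contact_force: [-1.0, 0.3, -2.8]
grip_width: 0.059
```

Emit:
apply_moves:
  increments:
    - {"slide": [0, 0, 0], "turn": [0, 0, 0]}
    - {"slide": [0, 0, 0], "turn": [0, 0, 0]}
    - {"slide": [0, 0, 0], "turn": [0, 0, 0]}
    - {"slide": [0, 0, 0], "turn": [0, 0, 0]}
    - {"slide": [0, 0, 0], "turn": [0, 0, 0]}
    - {"slide": [0, 0, 0], "turn": [0, 0, 0]}
    - {"slide": [0, 0, 0], "turn": [0, 0, 0]}
    - {"slide": [0, 0, 0], "turn": [0, 0, 0]}

```text
clock: 34.25
ee_pos: [0.6578, 0.1995, 0.0846]
orientation: [179.9, -0.2, -9.9]
contact_force: [0.2, 0.1, -2.6]
grip_width: 0.059
```

Emit:
apply_moves:
  increments:
    - {"slide": [1, -1.5, -4], "turn": [0, 0, -0.1]}
    - {"slide": [2, -3.1, -9], "turn": [0, 0, -0.1]}
    - {"slide": [2, -3.1, -14], "turn": [0, 0, -0.1]}
    - {"slide": [2, -3.1, -18], "turn": [0, 0, -0.1]}
    - {"slide": [2, -3.1, -21], "turn": [0, 0, -0.1]}
    - {"slide": [2, -3.1, -21], "turn": [0, 0, -0.1]}
    - {"slide": [2, -3.1, -21], "turn": [0, 0, -0.1]}
    - {"slide": [2, -3.1, -21], "turn": [0, 0, -0.1]}

```text
clock: 34.92
ee_pos: [0.6599, 0.1965, 0.0637]
orientation: [179.9, -0.2, -10.0]
contact_force: [0.5, -0.8, -1.7]
grip_width: 0.0593
```

Emit:
apply_moves:
  increments:
    - {"slide": [0, 0, -1], "turn": [0, 0, 0]}
    - {"slide": [0, 0, -2], "turn": [0, 0, 0]}
    - {"slide": [0, 0, -3], "turn": [0, 0, 0]}
    - {"slide": [0, 0, -4], "turn": [0, 0, 0]}
    - {"slide": [0, 0, -5], "turn": [0, 0, 0]}
    - {"slide": [0, 0, -6], "turn": [0, 0, 0]}
    - {"slide": [0, 0, -7], "turn": [0, 0, 0]}
    - {"slide": [0, 0, -7], "turn": [0, 0, 0]}

```text
clock: 35.58
ee_pos: [0.6598, 0.1965, 0.0564]
orientation: [179.9, -0.2, -10.0]
contact_force: [0.9, -0.0, -2.3]
grip_width: 0.0594
```

Emit:
apply_moves:
  increments:
    - {"slide": [0, 0, -1], "turn": [0, 0, 0]}
    - {"slide": [0, 0, -2], "turn": [0, 0, 0]}
    - {"slide": [0, 0, -3], "turn": [0, 0, 0]}
    - {"slide": [0, 0, -4], "turn": [0, 0, 0]}
    - {"slide": [0, 0, -5], "turn": [0, 0, 0]}
    - {"slide": [0, 0, -6], "turn": [0, 0, 0]}
    - {"slide": [0, 0, -7], "turn": [0, 0, 0]}
    - {"slide": [0, 0, -7.5], "turn": [0, 0, 0]}

```text
clock: 36.25
ee_pos: [0.6598, 0.1964, 0.0509]
orientation: [180.0, -0.2, -10.0]
contact_force: [-5.4, -1.3, 13.8]
grip_width: 0.0592
```

Emit:
apply_moves:
  increments:
    - {"slide": [0, 0, 0], "turn": [0, 0, 0]}
    - {"slide": [0, 0, 0], "turn": [0, 0, 0]}
    - {"slide": [0, 0, 0], "turn": [0, 0, 0]}
    - {"slide": [0, 0, 3], "turn": [0, 0, 0]}
    - {"slide": [0, 0, 20], "turn": [0, 0, 0]}
    - {"slide": [0, 0, 55], "turn": [0, 0, 0]}
    - {"slide": [0, 0, 95], "turn": [0, 0, 0]}
    - {"slide": [0, 0, 135], "turn": [0, 0, 0]}
  gripper: 1

```text
clock: 36.92
ee_pos: [0.6591, 0.1961, 0.1868]
orientation: [179.9, -0.1, -10.1]
contact_force: [1.1, 0.7, 0.2]
grip_width: 0.0852
```

Emit:
apply_moves:
  increments:
    - {"slide": [-14, -35, 0], "turn": [0, 0, 1]}
    - {"slide": [-28, -70, 0], "turn": [0, 0, 2]}
    - {"slide": [-43, -107, 0], "turn": [0, 0, 3]}
    - {"slide": [-58, -144, 0], "turn": [0, 0, 4]}
    - {"slide": [-73, -181, 0], "turn": [0, 0, 5]}
    - {"slide": [-88, -218, 0], "turn": [0, 0, 6]}
    - {"slide": [-103, -255, 0], "turn": [0, 0, 6]}
    - {"slide": [-116, -290, 0], "turn": [0, 0, 6]}

```text
clock: 37.58
ee_pos: [0.5419, -0.096, 0.1871]
orientation: [179.9, -0.1, -4.1]
contact_force: [-0.2, -0.3, -0.6]
grip_width: 0.0858
```

Emit:
apply_moves:
  increments:
    - {"slide": [-10, -38, 0], "turn": [0, 0, 0]}
    - {"slide": [-20, -76, 0], "turn": [0, 0, 0]}
    - {"slide": [-30, -114, 0], "turn": [0, 0, 0]}
    - {"slide": [-38, -152, 0], "turn": [0, 0, 0]}
    - {"slide": [-44, -190, 0], "turn": [0, 0, 0]}
    - {"slide": [-50, -228, 0], "turn": [0, 0, 0]}
    - {"slide": [-53, -262, 0], "turn": [0, 0, 0]}
    - {"slide": [-53, -290, 0], "turn": [0, 0, 0]}

```text
clock: 38.25
ee_pos: [0.4869, -0.3899, 0.1874]
orientation: [179.8, -0.0, -4.3]
contact_force: [0.7, 0.9, -0.9]
grip_width: 0.0855
```

Emit:
apply_moves:
  increments:
    - {"slide": [0, -10, 0], "turn": [0, 0, 0]}
    - {"slide": [0, -15, 0], "turn": [0, 0, 0]}
    - {"slide": [0, -15, 0], "turn": [0, 0, 0]}
    - {"slide": [0, -15, 0], "turn": [0, 0, 0]}
    - {"slide": [0, -15, 0], "turn": [0, 0, 0]}
    - {"slide": [0, -15, 0], "turn": [0, 0, 0]}
    - {"slide": [0, -15, 0], "turn": [0, 0, 0]}
    - {"slide": [0, -15, 0], "turn": [0, 0, 0]}

```text
clock: 38.92
ee_pos: [0.4873, -0.4039, 0.1875]
orientation: [179.8, -0.0, -4.2]
contact_force: [0.4, 0.2, 0.4]
grip_width: 0.0856
```

```bash
python3 -c "
from h import *
p,s,b=blob([.49,-.407],tol=.1)
save(p,'w10.png',scale=1.5)
"
```

```text
none
ee [ 0.4873 -0.4039  0.1875] [ 1.7978e+02 -5.0000e-02 -4.2100e+00]
```

View pics/w10.png

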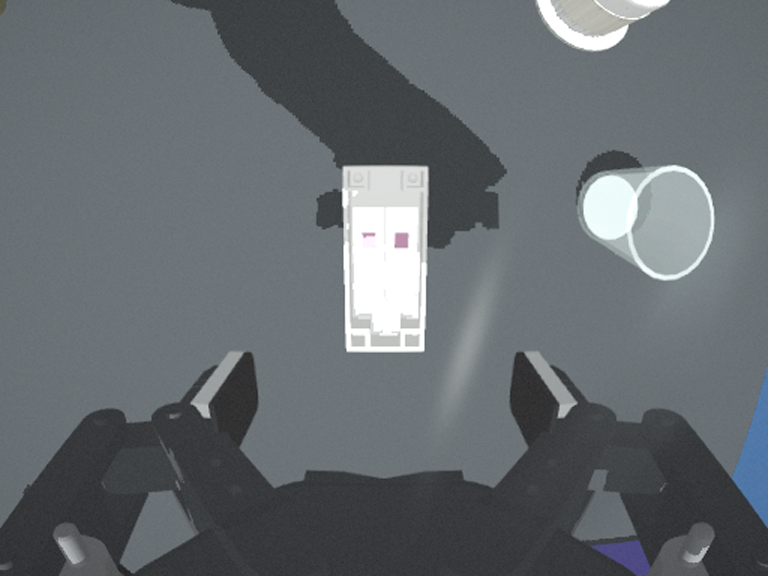

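Tray D is undisturbed at (385,258). The bench is brighter here, so the threshold has to go up.

```bash
python3 -c "
from h import *
blob([.49,-.407],th=160)
"
```

```text
centre [ 487.5 -407.4] size [ 61.2 141.3] axis 85.8  GO [ 0.3 -3.2] turn -0.0
ee [ 0.4872 -0.4042  0.1875] [ 1.7977e+02 -5.0000e-02 -4.2300e+00]
```

Emit:
apply_moves:
  increments:
    - {"slide": [0.3, -3.2, -35], "turn": [0, 0, 0]}
    - {"slide": [0.3, -3.2, -75], "turn": [0, 0, 0]}
    - {"slide": [0.3, -3.2, -110], "turn": [0, 0, 0]}
    - {"slide": [0.3, -3.2, -135], "turn": [0, 0, 0]}
    - {"slide": [0.3, -3.2, -155], "turn": [0, 0, 0]}
    - {"slide": [0.3, -3.2, -168], "turn": [0, 0, 0]}
    - {"slide": [0.3, -3.2, -173], "turn": [0, 0, 0]}
    - {"slide": [0.3, -3.2, -173], "turn": [0, 0, 0]}

```text
clock: 39.68
ee_pos: [0.487, -0.4074, 0.0137]
orientation: [179.8, 0.0, -4.2]
contact_force: [0.2, 0.1, -0.6]
grip_width: 0.0856
```

Emit:
apply_moves:
  increments:
    - {"slide": [0, 0, -8], "turn": [0, 0, 0]}
    - {"slide": [0, 0, -16], "turn": [0, 0, 0]}
    - {"slide": [0, 0, -24], "turn": [0, 0, 0]}
    - {"slide": [0, 0, -29], "turn": [0, 0, 0]}
    - {"slide": [0, 0, -32], "turn": [0, 0, 0]}
    - {"slide": [0, 0, -32], "turn": [0, 0, 0]}
    - {"slide": [0, 0, -32], "turn": [0, 0, 0]}
    - {"slide": [0, 0, -32], "turn": [0, 0, 0]}

```text
clock: 40.35
ee_pos: [0.4872, -0.4076, -0.018]
orientation: [179.8, -0.0, -4.3]
contact_force: [-0.3, -0.5, -0.1]
grip_width: 0.0853
```

Emit:
apply_moves:
  increments:
    - {"slide": [0, 0, 0], "turn": [0, 0, 0]}
    - {"slide": [0, 0, 0], "turn": [0, 0, 0]}
    - {"slide": [0, 0, 0], "turn": [0, 0, 0]}
    - {"slide": [0, 0, 0], "turn": [0, 0, 0]}
    - {"slide": [0, 0, 0], "turn": [0, 0, 0]}
    - {"slide": [0, 0, 0], "turn": [0, 0, 0]}
    - {"slide": [0, 0, 0], "turn": [0, 0, 0]}
    - {"slide": [0, 0, 0], "turn": [0, 0, 0]}
  gripper: 0.4
  force: 50

```text
clock: 41.02
ee_pos: [0.4874, -0.408, -0.0174]
orientation: [179.7, -0.0, -4.3]
contact_force: [-0.3, 1.2, 6.2]
grip_width: 0.0593
```

Emit:
apply_moves:
  increments:
    - {"slide": [0, 0, 3], "turn": [0, 0, 0]}
    - {"slide": [0, 0, 10], "turn": [0, 0, 0]}
    - {"slide": [0, 0, 30], "turn": [0, 0, 0]}
    - {"slide": [0, 0, 60], "turn": [0, 0, 0]}
    - {"slide": [0, 0, 95], "turn": [0, 0, 0]}
    - {"slide": [0, 0, 135], "turn": [0, 0, 0]}
    - {"slide": [0, 0, 165], "turn": [0, 0, 0]}
    - {"slide": [0, 0, 180], "turn": [0, 0, 0]}

```text
clock: 41.68
ee_pos: [0.4889, -0.4095, 0.1673]
orientation: [179.5, -0.4, -4.3]
contact_force: [0.6, -0.7, -0.9]
grip_width: 0.059
```

Emit:
apply_moves:
  increments:
    - {"slide": [2, 20, 0], "turn": [0, 0, -1]}
    - {"slide": [6, 55, 0], "turn": [0, 0, -2]}
    - {"slide": [12, 92, 0], "turn": [0, 0, -3]}
    - {"slide": [20, 130, 0], "turn": [0, 0, -4]}
    - {"slide": [30, 168, 0], "turn": [0, 0, -5]}
    - {"slide": [40, 206, 0], "turn": [0, 0, -5.8]}
    - {"slide": [51, 243, 0], "turn": [0, 0, -5.8]}
    - {"slide": [62, 280, 0], "turn": [0, 0, -5.8]}

```text
clock: 42.35
ee_pos: [0.5508, -0.1273, 0.1675]
orientation: [179.6, -0.3, -10.1]
contact_force: [1.4, 0.5, -1.4]
grip_width: 0.0592
```

Emit:
apply_moves:
  increments:
    - {"slide": [12, 36, 0], "turn": [0, 0, 0]}
    - {"slide": [24, 72, 0], "turn": [0, 0, 0]}
    - {"slide": [37, 109, 0], "turn": [0, 0, 0]}
    - {"slide": [50, 146, 0], "turn": [0, 0, 0]}
    - {"slide": [63, 183, 0], "turn": [0, 0, 0]}
    - {"slide": [75, 218, 0], "turn": [0, 0, 0]}
    - {"slide": [87, 253, 0], "turn": [0, 0, 0]}
    - {"slide": [98, 284, 0], "turn": [0, 0, 0]}

```text
clock: 43.02
ee_pos: [0.6485, 0.1603, 0.1674]
orientation: [179.6, -0.3, -9.9]
contact_force: [1.2, 0.2, -1.4]
grip_width: 0.0593
```

Emit:
apply_moves:
  increments:
    - {"slide": [5, 17, 0], "turn": [0, 0, 0]}
    - {"slide": [10, 32, 0], "turn": [0, 0, 0]}
    - {"slide": [10, 38, 0], "turn": [0, 0, 0]}
    - {"slide": [10, 38, 0], "turn": [0, 0, 0]}
    - {"slide": [10, 38, 0], "turn": [0, 0, 0]}
    - {"slide": [10, 38, 0], "turn": [0, 0, 0]}
    - {"slide": [10, 38, 0], "turn": [0, 0, 0]}
    - {"slide": [10, 38, 0], "turn": [0, 0, 0]}

```text
clock: 43.68
ee_pos: [0.6585, 0.1965, 0.1677]
orientation: [179.6, -0.3, -10.1]
contact_force: [1.1, -0.5, -2.5]
grip_width: 0.0594
```

Emit:
apply_moves:
  increments:
    - {"slide": [1.3, 0, -10], "turn": [0.4, 0.2, 0]}
    - {"slide": [1.3, 0, -25], "turn": [0.4, 0.2, 0]}
    - {"slide": [1.3, 0, -40], "turn": [0.4, 0.2, 0]}
    - {"slide": [1.3, 0, -53], "turn": [0.4, 0.2, 0]}
    - {"slide": [1.3, 0, -63], "turn": [0.4, 0.2, 0]}
    - {"slide": [1.3, 0, -70], "turn": [0.4, 0.2, 0]}
    - {"slide": [1.3, 0, -73], "turn": [0.4, 0.2, 0]}
    - {"slide": [1.3, 0, -73], "turn": [0.4, 0.2, 0]}

```text
clock: 44.35
ee_pos: [0.6595, 0.1964, 0.0939]
orientation: [179.9, 0.0, -10.1]
contact_force: [-0.3, -0.6, -2.7]
grip_width: 0.0592
```

Emit:
apply_moves:
  increments:
    - {"slide": [0, 0, -1], "turn": [0, 0, 0]}
    - {"slide": [0, 0, -2], "turn": [0, 0, 0]}
    - {"slide": [0, 0, -3], "turn": [0, 0, 0]}
    - {"slide": [0, 0, -4], "turn": [0, 0, 0]}
    - {"slide": [0, 0, -5], "turn": [0, 0, 0]}
    - {"slide": [0, 0, -6], "turn": [0, 0, 0]}
    - {"slide": [0, 0, -7], "turn": [0, 0, 0]}
    - {"slide": [0, 0, -7], "turn": [0, 0, 0]}

```text
clock: 45.02
ee_pos: [0.6593, 0.1964, 0.0867]
orientation: [179.9, 0.1, -10.1]
contact_force: [-0.1, 0.3, -2.0]
grip_width: 0.0591
```

Emit:
apply_moves:
  increments:
    - {"slide": [0, 0, -1], "turn": [0, 0, 0]}
    - {"slide": [0, 0, -2], "turn": [0, 0, 0]}
    - {"slide": [0, 0, -3], "turn": [0, 0, 0]}
    - {"slide": [0, 0, -4], "turn": [0, 0, 0]}
    - {"slide": [0, 0, -5], "turn": [0, 0, 0]}
    - {"slide": [0, 0, -6], "turn": [0, 0, 0]}
    - {"slide": [0, 0, -7], "turn": [0, 0, 0]}
    - {"slide": [0, 0, -7.5], "turn": [0, 0, 0]}

```text
clock: 45.68
ee_pos: [0.6594, 0.1964, 0.0809]
orientation: [179.9, 0.1, -10.1]
contact_force: [-4.9, -0.8, 11.9]
grip_width: 0.0593
```

Emit:
apply_moves:
  increments:
    - {"slide": [0, 0, 0], "turn": [0, 0, 0]}
    - {"slide": [0, 0, 0], "turn": [0, 0, 0]}
    - {"slide": [0, 0, 0], "turn": [0, 0, 0]}
    - {"slide": [0, 0, 3], "turn": [0, 0, 0]}
    - {"slide": [0, 0, 20], "turn": [0, 0, 0]}
    - {"slide": [0, 0, 55], "turn": [0, 0, 0]}
    - {"slide": [0, 0, 95], "turn": [0, 0, 0]}
    - {"slide": [0, 0, 135], "turn": [0, 0, 0]}
  gripper: 1

```text
clock: 46.35
ee_pos: [0.6588, 0.1962, 0.2168]
orientation: [179.9, 0.1, -10.1]
contact_force: [1.9, 0.2, 0.5]
grip_width: 0.0853
```

Emit:
apply_moves:
  increments:
    - {"slide": [0, -38, 0], "turn": [0, 0, 1]}
    - {"slide": [2, -76, 0], "turn": [0, 0, 2]}
    - {"slide": [4, -114, 0], "turn": [0, 0, 4]}
    - {"slide": [6, -152, 0], "turn": [0, 0, 6]}
    - {"slide": [8, -190, 0], "turn": [0, 0, 8]}
    - {"slide": [10, -228, 0], "turn": [0, 0, 10]}
    - {"slide": [12, -266, 0], "turn": [0, 0, 10]}
    - {"slide": [13, -300, 0], "turn": [0, 0, 10]}
  gripper: 0

```text
clock: 47.02
ee_pos: [0.6716, -0.107, 0.217]
orientation: [179.8, 0.1, -0.1]
contact_force: [-0.1, -0.6, 0.4]
grip_width: -0.0001
```

Emit:
apply_moves:
  increments:
    - {"slide": [0, -35, 0], "turn": [0, 0, 0]}
    - {"slide": [2, -65, 0], "turn": [0, 0, 0]}
    - {"slide": [2, -90, 0], "turn": [0, 0, 0]}
    - {"slide": [2, -91, 0], "turn": [0, 0, 0]}
    - {"slide": [2, -91, 0], "turn": [0, 0, 0]}
    - {"slide": [2, -91, 0], "turn": [0, 0, 0]}
    - {"slide": [2, -91, 0], "turn": [0, 0, 0]}
    - {"slide": [2, -91, 0], "turn": [0, 0, 0]}

```text
clock: 47.68
ee_pos: [0.674, -0.1957, 0.217]
orientation: [179.9, 0.1, 0.0]
contact_force: [-0.1, 0.1, 0.7]
grip_width: -0.0003
```

```bash
python3 -c "
from h import *
p,s=shot('wrist'); save(p,'w11.png',scale=1.5); print(s['ee_pos'],s['orientation'])
for d in arm.spot_point(p,'pump_top')[:3]: print(d, at_z(p,d['point'],.142,s))
p,_=shot('top')
for d in arm.spot_point(p,'pump_top')[:3]: print('top',d, at_z(p,d['point'],.142))
p,_=shot('scene')
for d in arm.spot_point(p,'pump_top')[:3]: print('scene',d, at_z(p,d['point'],.142))
"
```

```text
[ 0.67401749 -0.19566934  0.21701062] [1.79875659e+02 1.27857266e-01 1.52707606e-02]
{'point': [257.2, 192.9], 'p': 0.65} [ 0.67464925 -0.19820099  0.142     ]
top {'point': [318.8, 157.4], 'p': 0.45} [ 0.67145378 -0.18952008  0.142     ]
scene {'point': [176.9, 175.4], 'p': 0.67} [ 0.67728571 -0.20144541  0.142     ]
```

View pics/w11.png

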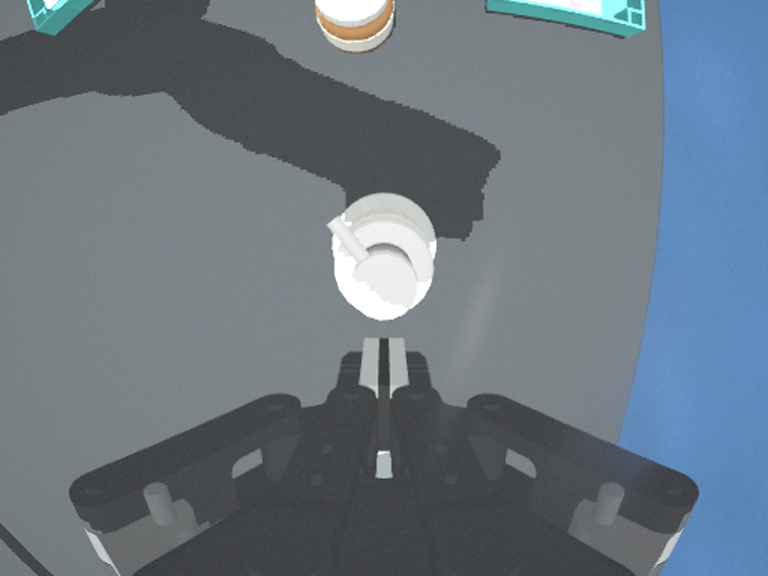

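The pump cap is at (387,278) and its spout points up-left, with the fingers shut over (384,340). I'm lining up and pressing in stages.

Emit:
apply_moves:
  increments:
    - {"slide": [1, 2, -12], "turn": [0, 0, 0]}
    - {"slide": [1, 2, -30], "turn": [0, 0, 0]}
    - {"slide": [1, 2, -50], "turn": [0, 0, 0]}
    - {"slide": [1, 2, -68], "turn": [0, 0, 0]}
    - {"slide": [1, 2, -82], "turn": [0, 0, 0]}
    - {"slide": [1, 2, -90], "turn": [0, 0, 0]}
    - {"slide": [1, 2, -95], "turn": [0, 0, 0]}
    - {"slide": [1, 2, -97], "turn": [0, 0, 0]}

```text
clock: 48.65
ee_pos: [0.6743, -0.1954, 0.1191]
orientation: [179.8, 0.2, -0.1]
contact_force: [0.0, -0.6, 0.5]
grip_width: 0.0001
```

Emit:
apply_moves:
  increments:
    - {"slide": [0, 0, -1], "turn": [0, 0, 0]}
    - {"slide": [0, 0, -2], "turn": [0, 0, 0]}
    - {"slide": [0, 0, -3], "turn": [0, 0, 0]}
    - {"slide": [0, 0, -4], "turn": [0, 0, 0]}
    - {"slide": [0, 0, -5], "turn": [0, 0, 0]}
    - {"slide": [0, 0, -6], "turn": [0, 0, 0]}
    - {"slide": [0, 0, -7], "turn": [0, 0, 0]}
    - {"slide": [0, 0, -8], "turn": [0, 0, 0]}

```text
clock: 49.32
ee_pos: [0.6746, -0.1955, 0.1115]
orientation: [179.8, 0.1, -0.1]
contact_force: [-0.9, 0.2, 3.2]
grip_width: 0.0001
```

Emit:
apply_moves:
  increments:
    - {"slide": [0, 0, -2], "turn": [0, 0, 0]}
    - {"slide": [0, 0, -4], "turn": [0, 0, 0]}
    - {"slide": [0, 0, -6], "turn": [0, 0, 0]}
    - {"slide": [0, 0, -8], "turn": [0, 0, 0]}
    - {"slide": [0, 0, -10], "turn": [0, 0, 0]}
    - {"slide": [0, 0, -11], "turn": [0, 0, 0]}
    - {"slide": [0, 0, -12], "turn": [0, 0, 0]}
    - {"slide": [0, 0, -13], "turn": [0, 0, 0]}

```text
clock: 49.98
ee_pos: [0.6748, -0.1955, 0.102]
orientation: [179.8, 0.1, -0.1]
contact_force: [-8.2, 2.8, 26.9]
grip_width: 0.0004
```

Emit:
apply_moves:
  increments:
    - {"slide": [0, 0, -1], "turn": [0, 0, 0]}
    - {"slide": [0, 0, -1], "turn": [0, 0, 0]}
    - {"slide": [0, 0, -1], "turn": [0, 0, 0]}
    - {"slide": [0, 0, -1], "turn": [0, 0, 0]}
    - {"slide": [0, 0, -1], "turn": [0, 0, 0]}
    - {"slide": [0, 0, -1], "turn": [0, 0, 0]}
    - {"slide": [0, 0, -1], "turn": [0, 0, 0]}
    - {"slide": [0, 0, -1], "turn": [0, 0, 0]}

```text
clock: 50.65
ee_pos: [0.6748, -0.1955, 0.1022]
orientation: [179.8, 0.1, -0.1]
contact_force: [-3.1, 0.8, 11.1]
grip_width: 0.0001
```

Emit:
apply_moves:
  increments:
    - {"slide": [0, 0, 5], "turn": [0, 0, 0]}
    - {"slide": [0, 0, 12], "turn": [0, 0, 0]}
    - {"slide": [0, 0, 22], "turn": [0, 0, 0]}
    - {"slide": [0, 0, 40], "turn": [0, 0, 0]}
    - {"slide": [0, 0, 65], "turn": [0, 0, 0]}
    - {"slide": [0, 0, 90], "turn": [0, 0, 0]}
    - {"slide": [0, 0, 110], "turn": [0, 0, 0]}
    - {"slide": [0, 0, 110], "turn": [0, 0, 0]}

```text
clock: 51.32
ee_pos: [0.6776, -0.1968, 0.2175]
orientation: [179.7, -0.4, -0.1]
contact_force: [1.8, -0.1, -0.2]
grip_width: -0.0001
```

Emit:
apply_moves:
  increments:
    - {"slide": [-16, 33, 0], "turn": [0, 0, -1]}
    - {"slide": [-32, 66, 0], "turn": [0, 0, -2]}
    - {"slide": [-48, 99, 0], "turn": [0, 0, -3]}
    - {"slide": [-64, 132, 0], "turn": [0, 0, -4]}
    - {"slide": [-80, 167, 0], "turn": [0, 0, -5]}
    - {"slide": [-96, 202, 0], "turn": [0, 0, -6]}
    - {"slide": [-112, 237, 0], "turn": [0, 0, -7]}
    - {"slide": [-128, 270, 0], "turn": [0, 0, -8]}
  gripper: 1

```text
clock: 51.98
ee_pos: [0.5482, 0.0752, 0.217]
orientation: [179.7, -0.4, -8.2]
contact_force: [0.5, 0.7, -0.4]
grip_width: 0.0855
```

Emit:
apply_moves:
  increments:
    - {"slide": [-16, 33, 0], "turn": [0, 0, -1]}
    - {"slide": [-32, 66, 0], "turn": [0, 0, -1.5]}
    - {"slide": [-48, 99, 0], "turn": [0, 0, -1.5]}
    - {"slide": [-64, 132, 0], "turn": [0, 0, -1.5]}
    - {"slide": [-80, 167, 0], "turn": [0, 0, -1.5]}
    - {"slide": [-96, 202, 0], "turn": [0, 0, -1.5]}
    - {"slide": [-112, 237, 0], "turn": [0, 0, -1.5]}
    - {"slide": [-128, 268, 0], "turn": [0, 0, -1.5]}

```text
clock: 52.65
ee_pos: [0.4187, 0.3455, 0.2165]
orientation: [179.7, -0.3, -9.6]
contact_force: [0.9, 0.7, 1.4]
grip_width: 0.0856
```

Emit:
apply_moves:
  increments:
    - {"slide": [-10, 15, 0], "turn": [0, 0, 0]}
    - {"slide": [-10, 15, 0], "turn": [0, 0, 0]}
    - {"slide": [-10, 15, 0], "turn": [0, 0, 0]}
    - {"slide": [-10, 15, 0], "turn": [0, 0, 0]}
    - {"slide": [-10, 15, 0], "turn": [0, 0, 0]}
    - {"slide": [-10, 15, 0], "turn": [0, 0, 0]}
    - {"slide": [-10, 15, 0], "turn": [0, 0, 0]}
    - {"slide": [-10, 15, 0], "turn": [0, 0, 0]}

```text
clock: 53.32
ee_pos: [0.4092, 0.3597, 0.2165]
orientation: [179.7, -0.3, -9.7]
contact_force: [0.4, 0.3, 0.1]
grip_width: 0.0853
```

```bash
python3 -c "
from h import *
p,s,b=blob([.411,.359],z=.016); save(p,'w12.png',scale=1.5)
for d in arm.spot_point(p,'cover_grip')[:2]: print(d, at_z(p,d['point'],.04,s))
"
```

```text
none
ee [0.4092 0.3597 0.2165] [179.68  -0.35  -9.66]
{'point': [255.0, 169.5], 'p': 0.75} [0.40821834 0.35628494 0.04      ]
```

Emit:
apply_moves:
  increments:
    - {"slide": [2.4, -0.6, -35], "turn": [0.3, 0.3, 0]}
    - {"slide": [2.4, -0.6, -75], "turn": [0.3, 0.3, 0]}
    - {"slide": [2.4, -0.6, -115], "turn": [0.3, 0.3, 0]}
    - {"slide": [2.4, -0.6, -145], "turn": [0.3, 0.3, 0]}
    - {"slide": [2.4, -0.6, -165], "turn": [0.3, 0.3, 0]}
    - {"slide": [2.4, -0.6, -180], "turn": [0.3, 0.3, 0]}
    - {"slide": [2.4, -0.6, -187], "turn": [0.3, 0.3, 0]}
    - {"slide": [2.4, -0.6, -187], "turn": [0.3, 0.3, 0]}

```text
clock: 54.08
ee_pos: [0.4107, 0.3589, 0.0282]
orientation: [179.8, 0.1, -9.6]
contact_force: [-0.2, 0.3, -0.2]
grip_width: 0.0856
```

```bash
python3 -c "
from h import *
p,s=shot('wrist'); print(s['ee_pos'],s['orientation'],s['contact_force']); save(p,'w13.png',scale=1.5)
"
```

```text
[0.41072035 0.35886916 0.02819375] [ 1.79817361e+02  9.46689318e-02 -9.63185796e+00] [-0.15523342  0.3397337  -0.19033673]
```

View pics/w13.png

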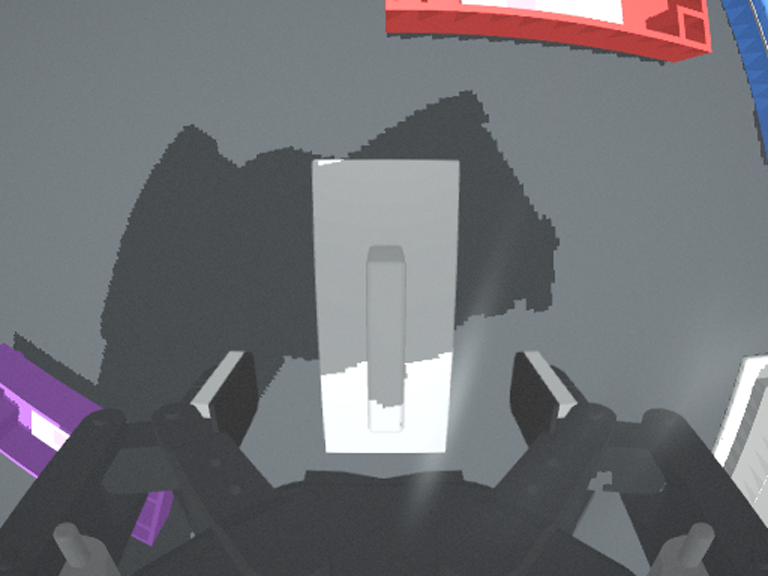

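The cover stands square between the open fingers, with its fin at columns 367–406, centred on 386. I'll lower 30 mm and grip.

```bash
python3 -c "
from h import *
p,s=shot('wrist')
A=at_z(p,np.array((386.5,262))/1.5,.05,s);B=at_z(p,np.array((386,431))/1.5,.05,s);print(A,B,(A+B)/2-s['ee_pos'])
"
```

```text
[0.4176307  0.39347064 0.05      ] [0.40616148 0.32572479 0.05      ] [0.00048671 0.00026684 0.02064389]
```

Emit:
apply_moves:
  increments:
    - {"slide": [0.9, 0.2, -8], "turn": [0, 0, 0]}
    - {"slide": [0.9, 0.2, -16], "turn": [0, 0, 0]}
    - {"slide": [0.9, 0.2, -23], "turn": [0, 0, 0]}
    - {"slide": [0.9, 0.2, -28], "turn": [0, 0, 0]}
    - {"slide": [0.9, 0.2, -30], "turn": [0, 0, 0]}
    - {"slide": [0.9, 0.2, -30], "turn": [0, 0, 0]}
    - {"slide": [0.9, 0.2, -30], "turn": [0, 0, 0]}
    - {"slide": [0.9, 0.2, -30], "turn": [0, 0, 0]}

```text
clock: 54.85
ee_pos: [0.4129, 0.36, 0.0003]
orientation: [180.0, -0.1, -9.6]
contact_force: [0.9, 0.1, 0.6]
grip_width: 0.0856
```

Emit:
apply_moves:
  increments:
    - {"slide": [0, 0, 0], "turn": [0, 0, 0]}
    - {"slide": [0, 0, 0], "turn": [0, 0, 0]}
    - {"slide": [0, 0, 0], "turn": [0, 0, 0]}
    - {"slide": [0, 0, 0], "turn": [0, 0, 0]}
    - {"slide": [0, 0, 0], "turn": [0, 0, 0]}
    - {"slide": [0, 0, 0], "turn": [0, 0, 0]}
    - {"slide": [0, 0, 0], "turn": [0, 0, 0]}
    - {"slide": [0, 0, 0], "turn": [0, 0, 0]}
  gripper: 0
  force: 50

```text
clock: 55.52
ee_pos: [0.4131, 0.3601, 0.0004]
orientation: [180.0, -0.1, -9.6]
contact_force: [-0.6, -0.1, 2.8]
grip_width: 0.013
```

Emit:
apply_moves:
  increments:
    - {"slide": [0, 0, 3], "turn": [0, 0, 0]}
    - {"slide": [0, 0, 12], "turn": [0, 0, 0]}
    - {"slide": [0, 0, 35], "turn": [0, 0, 0]}
    - {"slide": [0, 0, 70], "turn": [0, 0, 0]}
    - {"slide": [0, 0, 110], "turn": [0, 0, 0]}
    - {"slide": [0, 0, 150], "turn": [0, 0, 0]}
    - {"slide": [0, 0, 180], "turn": [0, 0, 0]}
    - {"slide": [0, 0, 190], "turn": [0, 0, 0]}

```text
clock: 56.18
ee_pos: [0.4152, 0.3613, 0.1956]
orientation: [-179.6, -0.4, -9.7]
contact_force: [0.4, -0.2, -1.7]
grip_width: 0.0128
```

Emit:
apply_moves:
  increments:
    - {"slide": [20, -13, 0], "turn": [0, 0, 0]}
    - {"slide": [52, -35, 0], "turn": [0, 0, -0.4]}
    - {"slide": [86, -58, 0], "turn": [0, 0, -0.4]}
    - {"slide": [120, -81, 0], "turn": [0, 0, -0.4]}
    - {"slide": [154, -103, 0], "turn": [0, 0, -0.4]}
    - {"slide": [188, -126, 0], "turn": [0, 0, -0.4]}
    - {"slide": [220, -148, 0], "turn": [0, 0, -0.4]}
    - {"slide": [244, -164, 0], "turn": [0, 0, -0.4]}

```text
clock: 56.85
ee_pos: [0.6611, 0.1932, 0.1947]
orientation: [-179.8, -0.4, -10.3]
contact_force: [-0.2, 0.1, -1.4]
grip_width: 0.0128
```

Emit:
apply_moves:
  increments:
    - {"slide": [0, 0, 0], "turn": [0, 0, 0]}
    - {"slide": [0, 0, 0], "turn": [0, 0, 0]}
    - {"slide": [0, 0, 0], "turn": [0, 0, 0]}
    - {"slide": [0, 0, 0], "turn": [0, 0, 0]}
    - {"slide": [0, 0, 0], "turn": [0, 0, 0]}
    - {"slide": [0, 0, 0], "turn": [0, 0, 0]}
    - {"slide": [0, 0, 0], "turn": [0, 0, 0]}
    - {"slide": [0, 0, 0], "turn": [0, 0, 0]}

```text
clock: 57.52
ee_pos: [0.6607, 0.1939, 0.1949]
orientation: [-179.8, -0.4, -10.2]
contact_force: [-0.3, -0.5, -1.3]
grip_width: 0.013
```

Emit:
apply_moves:
  increments:
    - {"slide": [-1, 3.5, -8], "turn": [-0.1, 0.3, 0.2]}
    - {"slide": [-1, 3.5, -20], "turn": [-0.1, 0.3, 0.2]}
    - {"slide": [-1, 3.5, -32], "turn": [-0.1, 0.3, 0.2]}
    - {"slide": [-1, 3.5, -42], "turn": [-0.1, 0.3, 0.2]}
    - {"slide": [-1, 3.5, -49], "turn": [-0.1, 0.3, 0.2]}
    - {"slide": [-1, 3.5, -53], "turn": [-0.1, 0.3, 0.2]}
    - {"slide": [-1, 3.5, -53], "turn": [-0.1, 0.3, 0.2]}
    - {"slide": [-1, 3.5, -53], "turn": [-0.1, 0.3, 0.2]}

```text
clock: 58.18
ee_pos: [0.6599, 0.1972, 0.1418]
orientation: [-179.9, -0.1, -10.0]
contact_force: [-0.5, 0.3, -1.1]
grip_width: 0.0132
```

Emit:
apply_moves:
  increments:
    - {"slide": [0, 0, -1], "turn": [0, 0, 0]}
    - {"slide": [0, 0, -2], "turn": [0, 0, 0]}
    - {"slide": [0, 0, -3], "turn": [0, 0, 0]}
    - {"slide": [0, 0, -4], "turn": [0, 0, 0]}
    - {"slide": [0, 0, -5], "turn": [0, 0, 0]}
    - {"slide": [0, 0, -6], "turn": [0, 0, 0]}
    - {"slide": [0, 0, -7], "turn": [0, 0, 0]}
    - {"slide": [0, 0, -7], "turn": [0, 0, 0]}

```text
clock: 58.85
ee_pos: [0.6598, 0.1967, 0.1345]
orientation: [-180.0, -0.1, -10.0]
contact_force: [0.0, -0.7, -2.1]
grip_width: 0.0133
```

Emit:
apply_moves:
  increments:
    - {"slide": [0, 0, -1], "turn": [0, 0, 0]}
    - {"slide": [0, 0, -2], "turn": [0, 0, 0]}
    - {"slide": [0, 0, -3], "turn": [0, 0, 0]}
    - {"slide": [0, 0, -4], "turn": [0, 0, 0]}
    - {"slide": [0, 0, -5], "turn": [0, 0, 0]}
    - {"slide": [0, 0, -6], "turn": [0, 0, 0]}
    - {"slide": [0, 0, -7], "turn": [0, 0, 0]}
    - {"slide": [0, 0, -8], "turn": [0, 0, 0]}

```text
clock: 59.52
ee_pos: [0.6601, 0.1967, 0.1286]
orientation: [-179.9, -0.1, -10.0]
contact_force: [-5.2, -1.4, 16.3]
grip_width: 0.013
```

Seated at 0.1286, where 0.1284 was expected, with 16 N. I'm releasing, backing off and checking.

Emit:
apply_moves:
  increments:
    - {"slide": [0, 0, 0], "turn": [0, 0, 0]}
    - {"slide": [0, 0, 0], "turn": [0, 0, 0]}
    - {"slide": [0, 0, 0], "turn": [0, 0, 0]}
    - {"slide": [0, 0, 3], "turn": [0, 0, 0]}
    - {"slide": [0, 0, 15], "turn": [0, 0, 0]}
    - {"slide": [0, 0, 40], "turn": [0, 0, 0]}
    - {"slide": [0, 0, 70], "turn": [0, 0, 0]}
    - {"slide": [0, 0, 100], "turn": [0, 0, 0]}
  gripper: 1

```text
clock: 60.18
ee_pos: [0.6599, 0.1967, 0.2302]
orientation: [-179.9, -0.1, -10.0]
contact_force: [1.4, -0.6, 0.7]
grip_width: 0.0852
```

Emit:
apply_moves:
  increments:
    - {"slide": [-30, -10, 10], "turn": [0, 0, 0]}
    - {"slide": [-65, -25, 10], "turn": [0, 0, 0]}
    - {"slide": [-100, -45, 10], "turn": [0, 0, 0]}
    - {"slide": [-135, -65, 10], "turn": [0, 0, 0]}
    - {"slide": [-165, -85, 10], "turn": [0, 0, 0]}
    - {"slide": [-190, -105, 10], "turn": [0, 0, 0]}
    - {"slide": [-200, -120, 10], "turn": [0, 0, 0]}
    - {"slide": [-200, -120, 10], "turn": [0, 0, 0]}

```text
clock: 60.85
ee_pos: [0.457, 0.073, 0.2414]
orientation: [180.0, -0.0, -10.3]
contact_force: [-0.4, -1.1, -0.2]
grip_width: 0.0851
```

```bash
python3 -c "
from h import *
p,_=shot('scene'); t,_=shot('top')
a=cv2.resize(p['frame'][110:330,110:390],None,fx=2.7,fy=2.7,interpolation=cv2.INTER_CUBIC)
cv2.imwrite('pics/final.png',a[:,:,::-1])
c=np.array([.66,.1965]);u=np.array([np.cos(np.radians(80)),np.sin(np.radians(80))])
for z in(.162,.178): print(z,((proj(p,[*c,z])-[110,110])*2.7).round())
w=np.array([-u[1],u[0]])
for z in(.018,.138,.144): print('corners',z,[((proj(p,[*(c+i*.07*u+j*.03*w),z])-[110,110])*2.7).round().tolist() for i,j in((1,1),(1,-1),(-1,-1))])
for n,z in(('jar_center',.0425),('slidebox_center',.017),('beaker_center',.05)):
    for d in arm.spot_point(t,n)[:1]: print(n,at_z(t,d['point'],z).round(3))
"
```

```text
0.162 [391. 335.]
0.178 [391. 326.]
corners 0.018 [[444.0, 441.0], [401.0, 465.0], [340.0, 381.0]]
corners 0.138 [[448.0, 380.0], [402.0, 405.0], [336.0, 318.0]]
corners 0.144 [[448.0, 377.0], [402.0, 401.0], [336.0, 315.0]]
jar_center [ 0.66  -0.005  0.042]
slidebox_center [0.696 0.433 0.017]
beaker_center [ 0.675 -0.385  0.05 ]
```

View pics/final.png

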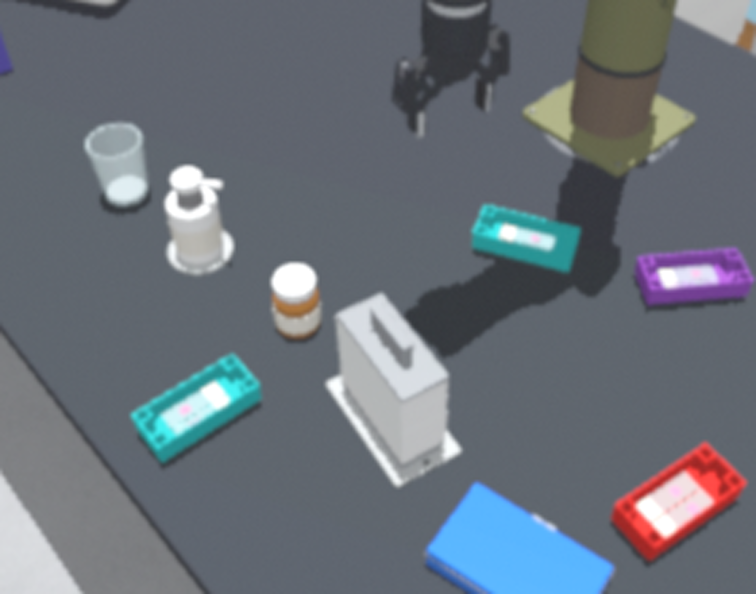

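```bash
python3 -c "
from plant import arm
print(arm.sign_off())"
```

```text
the job is handed in; nothing more can be done
None
```

The job is handed in after about 61 s of the 210 s allowed, and every check I made points to it being done as asked. `sign_off` gives no verdict, so I don't have one to report.

**What I did:** I lifted the cover off the dock and set it on the bench. All four white trays were present, and I stacked them on the dock. I then pressed the pump cap down, let it come back up, and put the cover on top last.

**Checks:**
- **Trays and cover:** each tray and the cover stopped within 0.5 mm of its computed fully-home height, with 12–16 N of upward contact force.
- **Pump:** the cap bottomed out with the force rising to 27 N, against 8 N for fully down. It is up again in the final picture. I did not read its travel directly.
- **Final picture:** the stack is flush and level, and the cover's corners are within a few pixels of where a fully seated cover should be.
- **Bystanders:** the slide box and beaker are within 4 mm of their first positions. The jar's estimate differs by about 15 mm, but the earlier jar estimates already disagreed by 13 mm. The arm never worked near it, so I take this as measurement noise.

**Disagreements:**
- **Fingertips:** they sit about 30 mm higher than the reported tool point. The first two closes passed over the cover's fin, resting lightly on it, and I allowed for the offset from then on.
- **Tool position:** it strayed a few mm from the commanded position on some moves, so I re-read and corrected it before each insertion.

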